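Sort a stripped work lamp into its parts trays

TASK

The parts of a stripped-down work lamp are piled in two stacks on the bench. Take the stacks apart and lay every part, flat, in the middle of its own place: the square terminal box in the square tray, the finned driver in the large oblong tray, the small steel strap in the small oblong tray, the rubber foot in the round tray, and the steel collar over the post and down on its base. Do not tip any part over, and leave the tin, screwdriver and calculator alone.

Things in the scene. Friction and masses are not known exactly. Their poses are not given: they have to be found in the camera images.
- box_mid (a point): Terminal box: black square plastic box 64 x 64 x 30 mm with a grey lid and four screw heads. It is a bottom part, standing on the bench with other parts on it. The point is its centre, half-way up; x and y are along its sides, z up.
- driver_mid (a point): Lamp driver: finned aluminium block, oblong, 88 (x) x 44 (y) x 30 (z) mm, its fins running along x. It is the other bottom part, standing on the bench with other parts on it. The point is its centre, half-way up.
- collar_mid (a point): Clamp collar: plain steel ring, outside diameter 54 mm, hole 34 mm, 22 mm high, lying flat on the box or on the driver, with the strap on top of it. The point is its centre, half-way up; z is its axis, up.
- foot_mid (a point): Tripod foot: solid black rubber disc, diameter 44 mm, 22 mm high, lying flat on the other one of box and driver, with nothing on it. The point is its centre, half-way up; z is its axis, up.
- strap_mid (a point): Tilt strap: small steel bar 58 (x) x 22 (y) x 20 (z) mm with two dark bolt holes, lying across the collar, on top of the higher stack. The point is its centre, half-way up; x is along its length.
- square_tray_floor (a point): Square tray for the terminal box, inside 84 x 84 mm, x and y along its sides. Grey painted tray with a dark floor, fixed to the bench, 8 mm high in all: 3 mm floor and a 4 mm thick lip standing 5 mm above the floor. The point is the centre of the floor's upper face; z is up.
- long_tray_floor (a point): Large oblong tray for the driver, inside 108 (x) x 64 (y) mm. Grey painted tray with a dark floor, fixed to the bench, 8 mm high in all: 3 mm floor and a 4 mm thick lip standing 5 mm above the floor. The point is the centre of the floor's upper face; z is up.
- small_tray_floor (a point): Small oblong tray for the strap, inside 78 (x) x 42 (y) mm. Grey painted tray with a dark floor, fixed to the bench, 8 mm high in all: 3 mm floor and a 4 mm thick lip standing 5 mm above the floor. The point is the centre of the floor's upper face; z is up.
- round_tray_floor (a point): Round tray for the foot, inside diameter 64 mm. Grey painted tray with a dark floor, fixed to the bench, 8 mm high in all: 3 mm floor and a 4 mm thick lip standing 5 mm above the floor. The point is the centre of the floor's upper face; z is up.
- post_floor (a point): Post for the collar: grey painted upright peg of diameter 18 mm (tapering to 12 mm over its top 6 mm) in the middle of a round base of diameter 80 mm and 6 mm thickness, fixed to the bench; the peg's top is 34 mm above the base's upper face. The point is on the peg's axis at the base's upper face; z is up.
- tin: Blue round tin, 66 mm across, 55 mm high, at the right-hand edge of the work; leave it alone. Origin: centre of its underside.
- driver_tool: Screwdriver lying on the bench between the places; leave it alone. Origin: on its underside.
- calculator: Grey desk calculator 110 x 75 x 14 mm at the left-hand edge of the work; leave it alone. Origin: centre of its underside.
There are look-alikes about, which are no part of the job. What is shaped like the part that bears long_tray_floor but white is not meant.

How it is judged:
By the outcome, as a careful person would: the job done as asked, in the order asked, and still so for the second after the job is handed in, with the robot touching nothing.
It also fails if it takes over 128 s, if anything falls off the work surface, if the arm or the gripper's body presses on something with over 40 N, if the wrist force passes 120 N, or if a joint passes its speed limit or range.

ROBOT

A 7-joint arm with a two-finger parallel gripper is mounted at the origin on the work surface. World frame = base frame: x ahead of the robot, y to its left, z up, the work surface at z = 0. Lengths are in m, angles in rad, forces in N, time in s.
With the tool pointing down it reaches from about 0.425 to 0.925 m from the base axis. Payload 6.8 kg.
Tool frame: the origin (TCP) lies at the very end of the fingers, on their centre line; the grasp point (between the pads) lies 19 mm behind it; y points along the fingers, z is the direction in which the jaws open and shut, and the axes are right-handed (so a half turn about y gives the same grasp; the last joint's range is limited). The gripper opens to 85 mm and grips with 20 to 120 N. Pads are 22 mm wide; open, the fingers measure 114 mm over their backs; the gripper's body (76 mm by 85 mm) begins 54 mm behind the grasp point. The pads swing forward as they close: fully open they stand 13 mm farther back than shut.
Start: joints at [-1.275, 0.477, 0.022, 1.555, -0.011, 1.109, -0.083], TCP at [0.265, 0.621, 0.231] pointing down, gripper open.
Joint ranges: [-2.96, 2.96], [-0.34, 2.1], [-1.41, 1.46], [0.24, 2.44], [-1.37, 4.51], [0.17, 1.92], [-2.96, 2.96]. Speed limits (rad/s): [2.39, 2.39, 3.14, 3.14, 3.14, 3.14, 3.14].

INTERFACE

Orientations are given as a rotation vector (axis times angle).
In Python, from bench import r gives the robot as it stands.
- The arm moves only by the tool drive_tool, never from a script. Its argument "series" is a list of rows, each a list of 7 numbers: the shift along the tool's x, y, z in mm, then the turn, a rotation vector about the tool's x, y, z in degrees, then the finger opening in mm, from 0 to 85.4. In form: [[tx, ty, tz, wx, wy, wz, grip], ...]. A call has 1 to 5 rows; each row is the pose to reach, as a shift and turn from the pose measured when the call began, along the tool's axes at that moment; what a row does not reach only later rows make up. A row lasts 1/10 s, in which the tool goes at most 50 mm and 8.59 degrees, less where a joint would pass 70% of its speed; a pose out of reach is approached as far as the arm can. A call with a gripper value outside its range is refused whole. The fingers move at their own pace and stop on an object; "squeeze" is the grip in N (left out, the last holds). Time passes only in rows, so rows that repeat a pose let the fingers close. It gives the time, the measured TCP pose, the force and the opening at its end, in the units of the state.
- r.get_obs(): the state, without advancing time (a new reading comes with each control period).
- r.grab_frame(name): name is "scene" or "top" or "wrist"; returns a dict with "frame" (384x512x3 uint8, blue, green, red), "intrinsics" (3x3 intrinsics, pixels), "rvec" (rotation vector, rad) and "tvec" (3), from world to camera coordinates, as OpenCV has them. Camera axes: x right, y down, z forward; pixel columns grow to the right and rows downward; lengths in m; the calibration is good to about 2 mm. The wrist camera is an equidistant fisheye: a pixel r from the principal point sees the ray r / f radians off the axis. A picture is of the moment at which its call begins. There is no depth.
- r.hand_in(): hands the job in, once; it reports no verdict.
The state is a dict: "clock": time; "joints": joint angles; "qvel": joint speeds; "tau": joint torques, N m; "tcp_pos": TCP position; "orientation": TCP orientation; "contact_force": force on the tool from outside, world axes, zero at the start; "moment": the same for the moment, N m; "grip_width": finger opening in m.
Only numpy, scipy, OpenCV 4.12 (cv2) and the standard library are available. Lean on these libraries where they do the work, as an engineer would, in place of code of your own. Each camera call takes 0.05 s, during which the arm holds its last target.

## Working session

There is one attempt and no reset: what is moved stays moved. The work goes in short steps, Python scripts to look and compute and a tool call to move; the robot and the scene stay as the last step left them, time stands still between calls to the robot, and variables do not carry over. Pictures are saved under pics/ and viewed, and the job is handed in when it is done.

Besides the shell and the picture viewer there is one more tool, called after "Call:" as a command line: name --pt "numbers of a row" for each row, then --argument value for the rest. drive_tool: Moves the arm, as the interface text tells. Its arguments: {"type":"object","properties":{"series":{"type":"array","items":{"type":"array","items":{"type":"number"}}},"squeeze":{"type":"number"}},"required":["series"]}

```bash
ls; mkdir -p pics
cat > h.py <<'E'
import numpy as np, cv2
from scipy.spatial.transform import Rotation as R
from bench import r
def grab(n,f):
    d=r.grab_frame(n); cv2.imwrite('pics/'+f+'.png',d['frame']); np.savez('pics/'+f+'.npz',K=d['intrinsics'],rv=d['rvec'],tv=d['tvec'],frame=d['frame']); return d
def crop(f,x0,y0,x1,y1,s,o):
    im=cv2.imread('pics/'+f+'.png')[y0:y1,x0:x1]; cv2.imwrite('pics/'+o+'.png',cv2.resize(im,None,fx=s,fy=s,interpolation=cv2.INTER_CUBIC))
def pix(f,u,v,z):
    d=np.load('pics/'+f+'.npz'); K=d['K']; M=R.from_rotvec(d['rv'].ravel()).as_matrix(); t=d['tv'].ravel()
    ray=np.linalg.inv(K)@[u,v,1]
    if 'wrist' in f:
        x,y=(u-K[0,2])/K[0,0],(v-K[1,2])/K[1,1]; th=np.hypot(x,y); ray=np.array([x/th*np.sin(th),y/th*np.sin(th),np.cos(th)]) if th>0 else np.array([0,0,1.])
    c=-M.T@t; w=M.T@ray; return c+w*(z-c[2])/w[2]
def proj(f,P):
    d=np.load('pics/'+f+'.npz'); K=d['K']; M=R.from_rotvec(d['rv'].ravel()).as_matrix(); p=M@np.array(P)+d['tv'].ravel()
    if 'wrist' in f:
        th=np.arctan2(np.hypot(p[0],p[1]),p[2]); n=p[:2]/np.hypot(p[0],p[1])*th; return K[0,0]*n[0]+K[0,2],K[1,1]*n[1]+K[1,2]
    q=K@p; return q[:2]/q[2]
def st():
    o=r.get_obs(); print(o['clock'],np.round(o['tcp_pos'],4),np.round(R.from_rotvec(o['orientation']).as_matrix(),3).tolist(),np.round(o['joints'],3),np.round(o['contact_force'],1),o['grip_width']); return o
E
python3 - <<'E'
from h import *
st()
for n in ['scene','top','wrist']: d=grab(n,n+'0'); print(d['intrinsics'].tolist(),d['rvec'].ravel(),d['tvec'].ravel())
for n in ['scene','top','wrist']: crop(n+'0',0,0,512,384,1.5,n+'0b')
E
```

```text
pics
0.0 [0.265  0.6202 0.2303] [[0.92, -0.001, 0.393], [-0.393, -0.002, 0.92], [0.0, -1.0, -0.002]] [-1.275  0.478  0.022  1.556 -0.011  1.109 -0.083] [-0.2  0.8 -0.6] 0.08532436921539292
[[391.23833481834424, 0.0, 252.75219656017384], [0.0, 391.23833481834424, 190.52864473795373], [0.0, 0.0, 1.0]] [ 1.82286802  1.52509298 -0.68426928] [-0.07038811 -0.23828444  1.48346015]
[[432.483586506025, 0.0, 258.32668983424605], [0.0, 432.483586506025, 193.91089488353265], [0.0, 0.0, 1.0]] [ 2.18106262 -2.18404997  0.04881169] [0.00447018 0.46665066 1.47644939]
[[297.3186396354542, 0.0, 259.01043642663745], [0.0, 297.3186396354542, 190.29381631844217], [0.0, 0.0, 1.0]] [-2.41269219 -1.59329324 -0.23042457] [-0.6744986  -0.03821245  0.37861397]
```

View pics/scene0b.png

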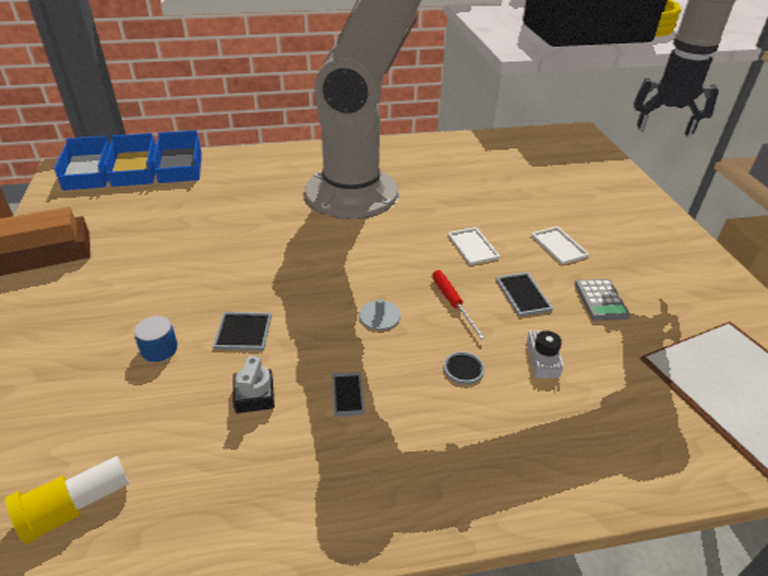

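View pics/top0b.png

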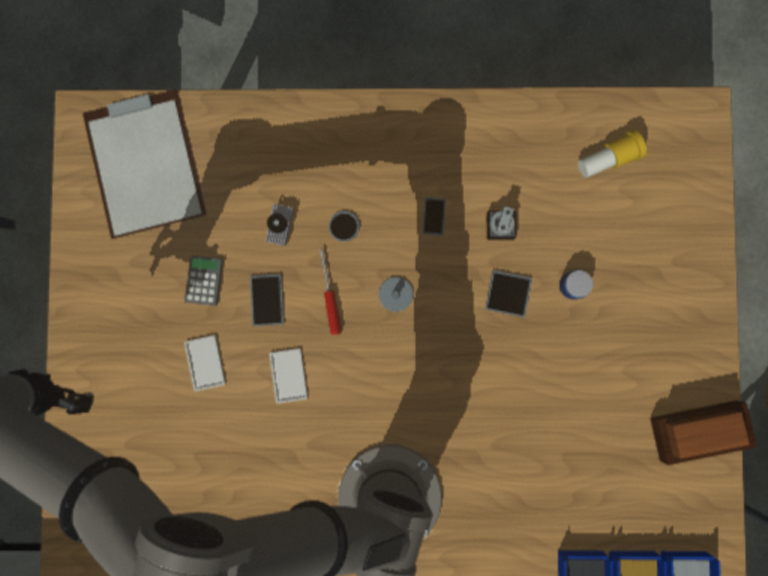

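View pics/wrist0b.png

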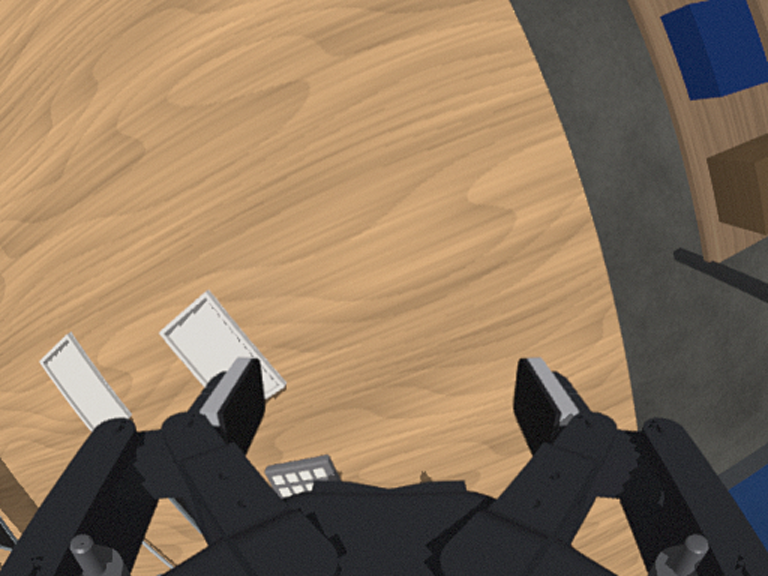

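The top view (original pixels) shows these places:
- Dark-floored long tray at about (177,199)
- White look-alikes at (137,241) and (192,250), not meant
- Small tray (289,144), square tray (339,195), round tray (229,150), post (264,195)
- Box, collar and strap stack (335,148)
- Driver and foot stack (185,150)

Next I'll enlarge these.

Run:
```python
from h import *
crop('top0',150,120,250,220,6,'c1'); crop('top0',240,120,360,220,6,'c2')
crop('scene0',280,140,430,260,5,'c3'); crop('scene0',130,190,290,290,5,'c4')
```

```text
(no output)
```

View pics/c1.png

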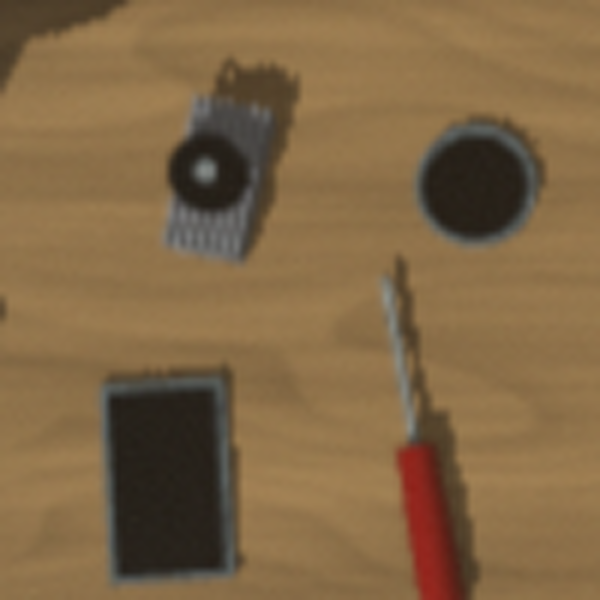

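View pics/c2.png

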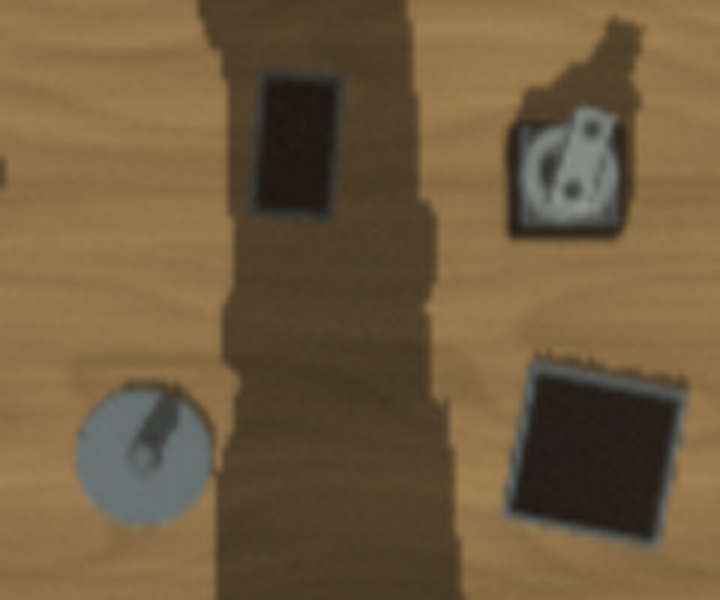

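View pics/c3.png

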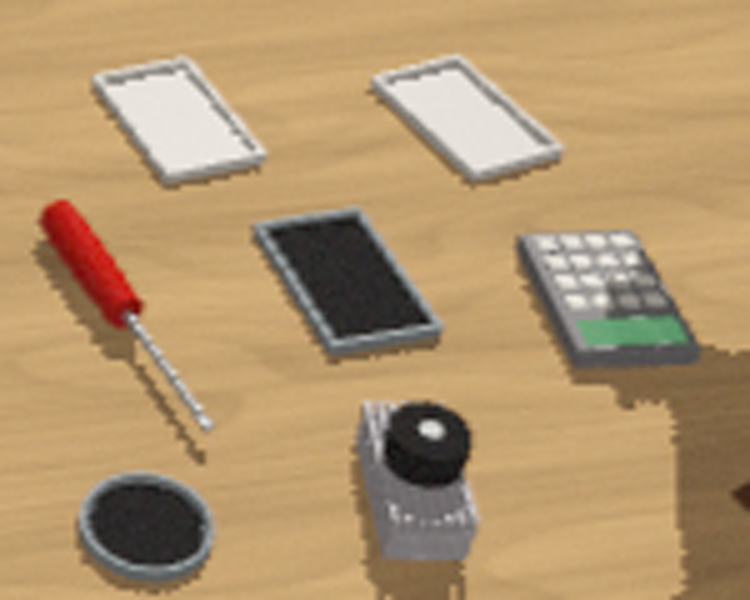

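View pics/c4.png

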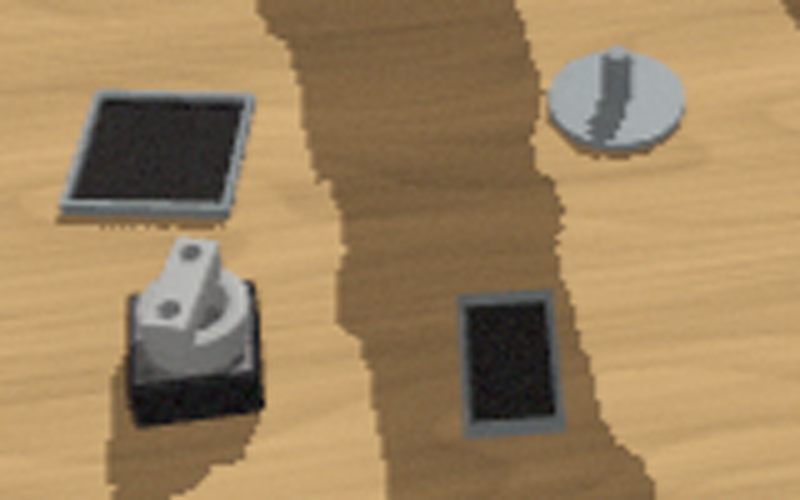

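```bash
cat > m.py <<'E'
from h import *
def rect(n,f,ox,oy,s,pts,z):
    P=np.array([pix(f,ox+(x+.5)/s-.5,oy+(y+.5)/s-.5,z) for x,y in pts]); c=P.mean(0)
    L=[np.linalg.norm(P[(i+1)%4]-P[i])*1000 for i in range(4)]
    a=[np.degrees(np.arctan2(*(P[(i+1)%4]-P[i])[[1,0]])) for i in range(4)]
    print(n,np.round(c,4),'sides',np.round(L),'ang',np.round(a,1))
def pt(n,f,ox,oy,s,p,z): print(n,np.round(pix(f,ox+(p[0]+.5)/s-.5,oy+(p[1]+.5)/s-.5,z),4))
E
python3 - <<'E'
from m import *
T='top0';S='scene0'
rect('long',T,150,120,6,[(105,383),(225,376),(236,572),(114,581)],.008)
rect('driver',T,150,120,6,[(197,95),(272,112),(243,262),(166,244)],.03)
pt('foot',T,150,120,6,(209,172),.052)
pt('round',T,150,120,6,(477,182),.008)
rect('small',T,240,120,6,[(261,72),(342,76),(333,219),(249,213)],.008)
rect('square',T,240,120,6,[(533,360),(686,388),(658,546),(505,517)],.008)
pt('post',T,240,120,6,(145,456),.006)
rect('strap',T,240,120,6,[(579,106),(618,116),(588,208),(548,200)],.072)
rect('boxbase?',T,240,120,6,[(510,122),(634,122),(622,238),(508,238)],.03)
print('scene')
rect('long',S,280,140,5,[(252,225),(360,207),(441,335),(332,352)],.008)
rect('square',S,130,190,5,[(98,90),(255,94),(230,211),(60,211)],.008)
rect('small',S,130,190,5,[(457,296),(552,289),(565,430),(465,437)],.008)
pt('round',S,280,140,5,(146,524),.008)
pt('post',S,130,190,5,(616,100),.006)
pt('foot',S,280,140,5,(428,436),.052)
rect('strap',S,130,190,5,[(179,237),(218,242),(186,330),(139,322)],.072)
rect('box',S,130,190,5,[(127,297),(255,281),(262,370),(133,388)],.03)
E
```

```text
long [0.4491 0.283  0.008 ] sides [ 70. 114.  71. 115.] ang [ -86.8 -176.3   94.1    3.3]
driver [0.6201 0.2518 0.03  ] sides [44. 88. 46. 88.] ang [-103.1  169.6   76.7  -11.1]
foot [0.6199 0.2537 0.052 ]
round [0.6209 0.1058 0.008 ]
small [ 0.6419 -0.1029  0.008 ] sides [47. 84. 49. 83.] ang [-93.1 176.1  85.7  -5.1]
square [ 0.4627 -0.2739  0.008 ] sides [89. 93. 89. 92.] ang [-100.6  169.2   79.1  -10.6]
post [ 0.4613 -0.0148  0.006 ]
strap [ 0.6229 -0.2582  0.072 ] sides [22. 54. 23. 55.] ang [-104.8  161.5   78.4  -18.7]
boxbase? [ 0.6172 -0.2567  0.03  ] sides [71. 67. 65. 67.] ang [-90.2 173.4  89.8  -1.6]
scene
long [0.4503 0.2824 0.008 ] sides [ 74. 121.  69. 119.] ang [  94.6    1.1  -87.4 -176.4]
square [ 0.4629 -0.2735  0.008 ] sides [91. 93. 91. 96.] ang [ 78.3 -11.  -99.7 168.6]
small [ 0.644  -0.1038  0.008 ] sides [49. 90. 48. 90.] ang [ 85.8  -5.2 -94.9 175.3]
round [0.6213 0.105  0.008 ]
post [ 0.4633 -0.0154  0.006 ]
foot [0.6244 0.2523 0.052 ]
strap [ 0.6221 -0.2578  0.072 ] sides [20. 56. 23. 55.] ang [  70.7  -17.1 -111.8  159.4]
box [ 0.6184 -0.2563  0.03  ] sides [63. 58. 61. 59.] ang [  89.9    0.6  -89.5 -177.2]
```

```bash
cat >> h.py <<'E'
def go(x,y,z,yaw):
    """yaw deg of jaw direction (mod 180)"""
    o=r.get_obs(); C=R.from_rotvec(o['orientation']).as_matrix(); p=o['tcp_pos']
    best=None
    for k in (0,180):
        a=np.radians(yaw+k); zt=np.array([np.cos(a),np.sin(a),0]); yt=np.array([0,0,-1.]); xt=np.cross(yt,zt)
        w=np.degrees(R.from_matrix(C.T@np.c_[xt,yt,zt]).as_rotvec())
        print(k,'shift',np.round(C.T@(np.array([x,y,z])-p)*1000,1),'turn',np.round(w,1))
    print('t',round(o['clock'],2),'tcp',np.round(p*1000,1),'jawyaw',round(np.degrees(np.arctan2(C[1,2],C[0,2])),1),'q',np.round(o['joints'],2),'F',np.round(o['contact_force'],1),'w',round(o['grip_width']*1000,1))
E
python3 -c "
from h import *
go(.622,.253,.16,78)"
```

```text
0 shift [ 472.6   70.9 -197.4] turn [  0.1 -11.1  -0. ]
180 shift [ 472.6   70.9 -197.4] turn [0.000e+00 1.689e+02 1.000e-01]
t 0.15 tcp [265.  620.3 230.6] jawyaw 66.9 q [-1.28  0.48  0.02  1.56 -0.01  1.11 -0.08] F [ 0.6 -0.1  0.1] w 85.6
```

Call:
drive_tool --pt "47 7 -20 0 -3 0 85" --pt "94 14 -39 0 -6 0 70" --pt "142 21 -59 0 -9 0 70" --pt "189 28 -79 0 -11 0 70" --pt "236 35 -99 0 -11 0 70" --squeeze 60

```text
clock: 0.65
tcp_pos: [0.4383, 0.4409, 0.1965]
orientation: [-1.566, 0.166, -0.165]
contact_force: [1.0, -0.1, 0.3]
grip_width: 0.07
```

```bash
python3 -c "
from h import *
go(.622,.253,.16,78)"
```

```text
0 shift [ 219.    36.6 -145.3] turn [ 0.1 -0.1 -0. ]
180 shift [ 219.    36.6 -145.3] turn [0.000e+00 1.799e+02 1.000e-01]
t 0.65 tcp [438.3 440.9 196.5] jawyaw 77.9 q [-0.91  0.42  0.03  1.72 -0.02  0.99  0.49] F [ 1.  -0.1  0.3] w 70.0
```

Call:
drive_tool --pt "44 7 -29 0 0 0 60" --pt "88 15 -58 0 0 0 60" --pt "131 22 -87 0 0 0 60" --pt "175 29 -116 0 0 0 60" --pt "219 37 -145 0 0 0 60"

```text
clock: 1.15
tcp_pos: [0.6112, 0.2639, 0.1618]
orientation: [-1.566, 0.166, -0.165]
contact_force: [0.5, 1.0, -0.3]
grip_width: 0.0601
```

Call:
drive_tool --pt "3 0 -2 0 0 0 60"

```text
clock: 1.25
tcp_pos: [0.6181, 0.2523, 0.1605]
orientation: [-1.571, 0.173, -0.175]
contact_force: [-0.2, -0.7, -0.3]
grip_width: 0.06
```

```bash
python3 -c "
from h import *
go(.622,.253,.16,78)
grab('wrist','wrist1');grab('top','top1')
crop('wrist1',100,20,420,384,2,'w1b')
for P in [(.62,.2525,.052),(.62,.2525,.03)]: print(proj('wrist1',P))"
```

```text
0 shift [3.6 0.5 1.5] turn [ 0.4 -0.7  0.1]
180 shift [3.6 0.5 1.5] turn [ -0.2 179.3   0.6]
t 1.25 tcp [618.1 252.3 160.5] jawyaw 77.3 q [-0.55  0.53  0.1   1.64 -0.05  0.97  0.91] F [-0.2 -0.7 -0.3] w 60.0
(np.float64(260.3572612915762), np.float64(188.2945268303393))
(np.float64(260.39452926008437), np.float64(181.81871757714208))
```

View pics/w1b.png

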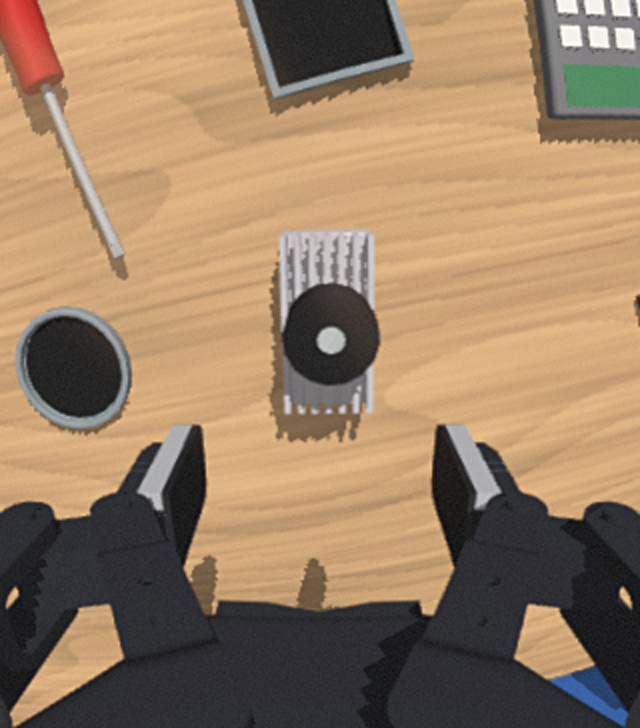

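```bash
python3 -c "
from m import *
W='wrist1'
pt('foot',W,100,20,2,(331,334),.052)
rect('driver',W,100,20,2,[(281,232),(375,232),(374,411),(285,413)],.03)
pt('round',W,100,20,2,(73,368),.008)
"
```

```text
foot [0.6196 0.257  0.052 ]
driver [0.6215 0.2559 0.03  ] sides [43. 89. 45. 90.] ang [  77.5  -11.5 -101.2  167.7]
round [0.6198 0.1102 0.008 ]
```

```bash
python3 -c "
from h import *
go(.6205,.255,.036,78)"
```

```text
0 shift [  6.4 125.   -1.7] turn [ 0.2 -0.3 -0. ]
180 shift [  6.4 125.   -1.7] turn [1.000e-01 1.797e+02 3.000e-01]
t 1.35 tcp [614.8 258.5 161. ] jawyaw 77.7 q [-0.56  0.53  0.09  1.64 -0.05  0.97  0.91] F [-0.1  0.3 -0.5] w 60.0
```

Call:
drive_tool --pt "6 40 -2 0 0 0 60" --pt "6 60 -2 0 0 0 60" --pt "6 60 -2 0 0 0 60" --pt "6 60 -2 0 0 0 60"

```text
clock: 1.75
tcp_pos: [0.6193, 0.2569, 0.1014]
orientation: [-1.567, 0.168, -0.166]
contact_force: [-0.4, -0.8, -0.4]
grip_width: 0.0599
```

```bash
python3 -c "
from h import *
go(.6205,.255,.036,78)
grab('wrist','wrist2');grab('top','top2')
crop('wrist2',100,20,420,384,2,'w2b')
crop('top2',140,110,240,200,6,'t2b')
go(.6205,.255,.036,78)"
```

```text
0 shift [ 1.7 65.4 -1.5] turn [ 0.1 -0.2 -0.1]
180 shift [ 1.7 65.4 -1.5] turn [1.000e-01 1.798e+02 2.000e-01]
t 1.75 tcp [619.3 256.9 101.4] jawyaw 77.8 q [-0.54  0.6   0.08  1.67 -0.06  0.87  0.92] F [-0.4 -0.8 -0.4] w 59.9
0 shift [ 0.2 66.8 -1.6] turn [ 0.1 -0.2  0.1]
180 shift [ 0.2 66.8 -1.6] turn [-1.000e-01  1.798e+02  1.000e-01]
t 1.85 tcp [620.6 256.7 102.8] jawyaw 77.8 q [-0.54  0.6   0.08  1.67 -0.06  0.87  0.92] F [-1.  -0.4  0.5] w 60.0
```

View pics/w2b.png

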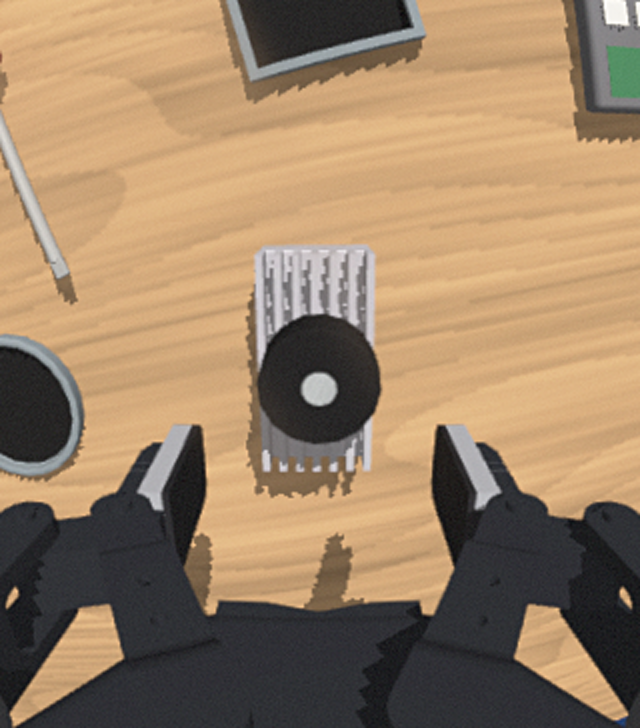

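View pics/t2b.png

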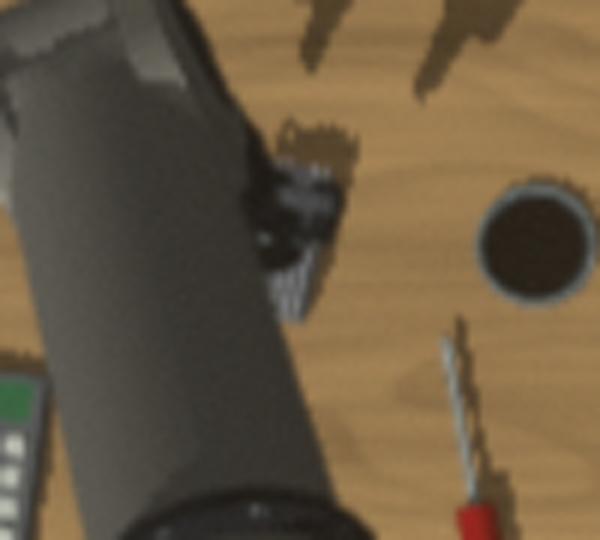

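```bash
python3 -c "
from m import *
W='wrist2'
pt('foot',W,100,20,2,(319,379),.052)
rect('driver',W,100,20,2,[(257,247),(375,247),(372,469),(263,470)],.03)
go(.621,.2555,.037,78)
"
```

```text
foot [0.6187 0.2572 0.052 ]
driver [0.621  0.2558 0.03  ] sides [43. 90. 45. 91.] ang [  77.8  -11.3 -101.5  167.6]
0 shift [ 0.6 65.8 -1. ] turn [ 0.1 -0.2  0.1]
180 shift [ 0.6 65.8 -1. ] turn [-1.000e-01  1.798e+02  1.000e-01]
t 1.85 tcp [620.6 256.7 102.8] jawyaw 77.8 q [-0.54  0.6   0.08  1.67 -0.06  0.87  0.92] F [-1.  -0.4  0.5] w 60.0
```

Call:
drive_tool --pt "0 35 0 0 0 0 60" --pt "0 66 0 0 0 0 60" --pt "0 66 0 0 0 0 60" --pt "0 66 0 0 0 0 42" --pt "0 66 0 0 0 0 35" --squeeze 50

```text
clock: 2.35
tcp_pos: [0.622, 0.2575, 0.0394]
orientation: [-1.564, 0.165, -0.171]
contact_force: [0.6, 1.3, -0.3]
grip_width: 0.0412
```

Call:
drive_tool --pt "0 0 0 0 0 0 30" --pt "0 0 0 0 0 0 30" --pt "0 0 0 0 0 0 30"

```text
clock: 2.65
tcp_pos: [0.6226, 0.2577, 0.0403]
orientation: [-1.563, 0.164, -0.172]
contact_force: [-0.1, 0.1, -0.7]
grip_width: 0.0418
```

```bash
python3 -c "
from h import *
go(.621,.1055,.06,78)
"
```

```text
0 shift [  30.8  -19.8 -149. ] turn [-0.1 -0.2  0.3]
180 shift [  30.8  -19.8 -149. ] turn [ -0.4 179.8  -0.2]
t 2.65 tcp [622.6 257.7  40.3] jawyaw 77.8 q [-0.54  0.68  0.07  1.7  -0.07  0.76  0.92] F [-0.1  0.1 -0.7] w 41.8
```

Call:
drive_tool --pt "0 -20 0 0 0 0 30" --pt "0 -60 0 0 0 0 30" --pt "10 -70 -50 0 0 0 30" --pt "20 -70 -100 0 0 0 30" --pt "31 -70 -145 0 0 0 30"

```text
clock: 3.15
tcp_pos: [0.6219, 0.108, 0.1112]
orientation: [-1.562, 0.162, -0.172]
contact_force: [1.1, -0.8, -1.1]
grip_width: 0.0416
```

Call:
drive_tool --pt "0 0 -8 0 0 0 30" --pt "0 0 -8 0 0 0 30"

```text
clock: 3.35
tcp_pos: [0.6203, 0.0965, 0.1115]
orientation: [-1.563, 0.166, -0.176]
contact_force: [-0.1, 0.1, -1.0]
grip_width: 0.0413
```

```bash
python3 -c "
from h import *
go(.621,.1055,.06,78)
grab('wrist','wrist3');grab('top','top3');grab('scene','scene3')
crop('wrist3',100,20,420,384,2,'w3b')
crop('top3',150,110,260,210,6,'t3b')
crop('scene3',270,160,400,260,6,'s3b')
go(.621,.1055,.06,78)"
```

```text
0 shift [-1.6 51.6  8.8] turn [-0.1 -0.5  0.4]
180 shift [-1.6 51.6  8.8] turn [-6.000e-01  1.795e+02 -1.000e-01]
t 3.35 tcp [620.3  96.5 111.5] jawyaw 77.5 q [-0.33  0.53  0.1   1.79 -0.06  0.83  1.15] F [-0.1  0.1 -1. ] w 41.3
0 shift [-0.1 51.2  2.8] turn [-0.2 -0.   0.3]
180 shift [-0.1 51.2  2.8] turn [ -0.5 180.   -0.4]
t 3.5 tcp [620.2 102.6 111.2] jawyaw 78.0 q [-0.33  0.53  0.09  1.78 -0.06  0.82  1.15] F [ 1.  -0.  -1.4] w 41.8
```

View pics/w3b.png

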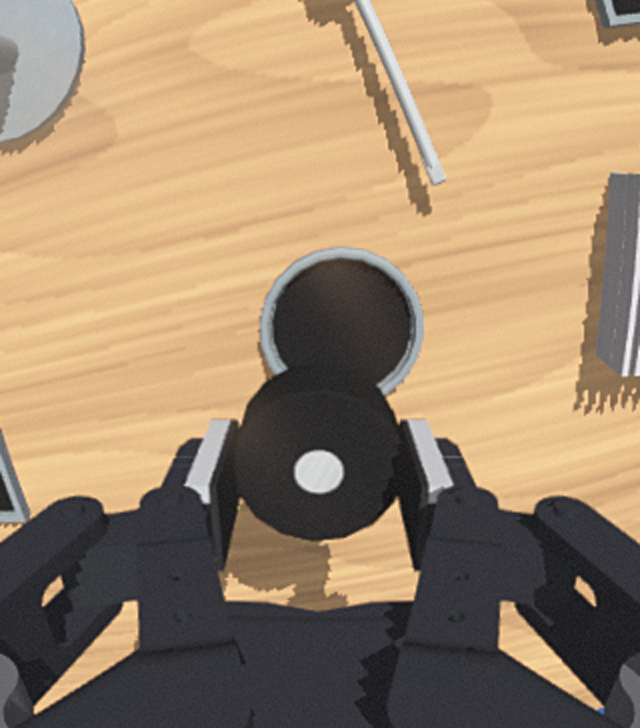

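View pics/s3b.png

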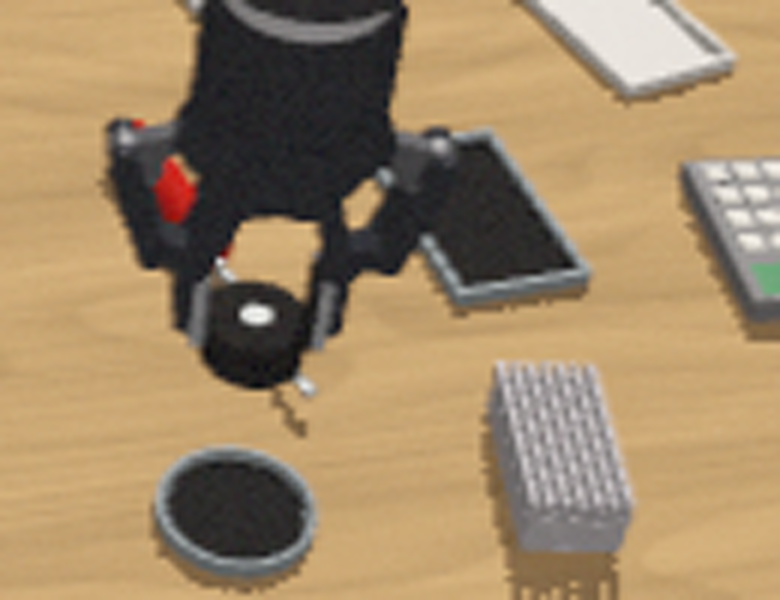

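```bash
python3 -c "
from m import *
W='wrist3'
pt('foot',W,100,20,2,(319,471),.123)
pt('tray',W,100,20,2,(342,328),.008)
for a in np.arange(0,360,60): print(a,[np.round((np.array(proj(W,(.622+.036*np.cos(np.radians(a)),.1055+.036*np.sin(np.radians(a)),.008)))-[99.75,19.75])*2)])
"
```

```text
foot [0.622  0.0963 0.123 ]
tray [0.6194 0.1073 0.008 ]
0 [array([355., 409.])]
60 [array([417., 358.])]
120 [array([402., 279.])]
180 [array([321., 254.])]
240 [array([259., 310.])]
300 [array([279., 387.])]
```

Call:
drive_tool --pt "0 20 4 0 0 0 30" --pt "0 40 4 0 0 0 30" --pt "0 60 4 0 0 0 30" --pt "0 70 4 0 0 0 30" --pt "0 70 4 0 0 0 30"

```text
clock: 4.0
tcp_pos: [0.6202, 0.1083, 0.0396]
orientation: [-1.562, 0.16, -0.166]
contact_force: [0.1, -0.2, -0.3]
grip_width: 0.0419
```

Call:
drive_tool --pt "0 0 0 0 0 0 30"

```text
clock: 4.1
tcp_pos: [0.6208, 0.1091, 0.0402]
orientation: [-1.561, 0.159, -0.166]
contact_force: [0.5, -0.3, -0.6]
grip_width: 0.0416
```

```bash
python3 -c "
from h import *
go(.620,.1065,.0145,78)"
```

```text
0 shift [-0.3 25.6 -2.8] turn [-0.2  0.2  0.2]
180 shift [-0.3 25.6 -2.8] turn [   0.3 -179.8    0.4]
t 4.1 tcp [620.8 109.1  40.2] jawyaw 78.2 q [-0.33  0.63  0.08  1.81 -0.07  0.7   1.15] F [ 0.5 -0.3 -0.6] w 41.6
```

Call:
drive_tool --pt "0 12 -3 0 0 0 30" --pt "0 24 -3 0 0 0 30" --pt "0 26 -3 0 0 0 30" --pt "0 26 -3 0 0 0 30" --pt "0 26 -3 0 0 0 30"

```text
clock: 4.6
tcp_pos: [0.6205, 0.1062, 0.0142]
orientation: [-1.561, 0.159, -0.166]
contact_force: [-0.3, -0.0, -0.8]
grip_width: 0.0415
```

```bash
python3 -c "
from h import *
go(.620,.1065,.0135,78)"
```

```text
0 shift [-0.5  0.7  0.2] turn [-0.2  0.1  0.2]
180 shift [-0.5  0.7  0.2] turn [   0.4 -179.9    0.4]
t 4.6 tcp [620.5 106.2  14.2] jawyaw 78.1 q [-0.32  0.67  0.07  1.82 -0.08  0.65  1.16] F [-0.3 -0.  -0.8] w 41.5
```

Call:
drive_tool --pt "0 1 0 0 0 0 48" --pt "0 1 0 0 0 0 58" --pt "0 0 0 0 0 0 60" --pt "0 -40 0 0 0 0 60" --pt "0 -85 0 0 0 0 60"

```text
clock: 5.1
tcp_pos: [0.6185, 0.1057, 0.0986]
orientation: [-1.563, 0.162, -0.163]
contact_force: [0.9, -0.0, 0.6]
grip_width: 0.06
```

Call:
drive_tool --pt "0 -20 0 0 0 0 62" --pt "0 -20 0 0 0 0 62" --pt "0 -20 0 0 0 0 62"

```text
clock: 5.4
tcp_pos: [0.6185, 0.1057, 0.1189]
orientation: [-1.562, 0.161, -0.163]
contact_force: [-0.6, -1.0, -0.5]
grip_width: 0.0618
```

```bash
python3 -c "
from h import *
go(.6205,.2555,.12,78)
grab('wrist','wrist4')
crop('wrist4',100,20,420,384,2,'w4b')
"
```

```text
0 shift [-28.8  -0.7 147.1] turn [-0.1  0.2  0.1]
180 shift [-28.8  -0.7 147.1] turn [ 1.000e-01 -1.798e+02  2.000e-01]
t 5.4 tcp [618.5 105.7 118.9] jawyaw 78.2 q [-0.34  0.52  0.09  1.78 -0.06  0.85  1.15] F [-0.6 -1.  -0.5] w 61.8
```

View pics/w4b.png

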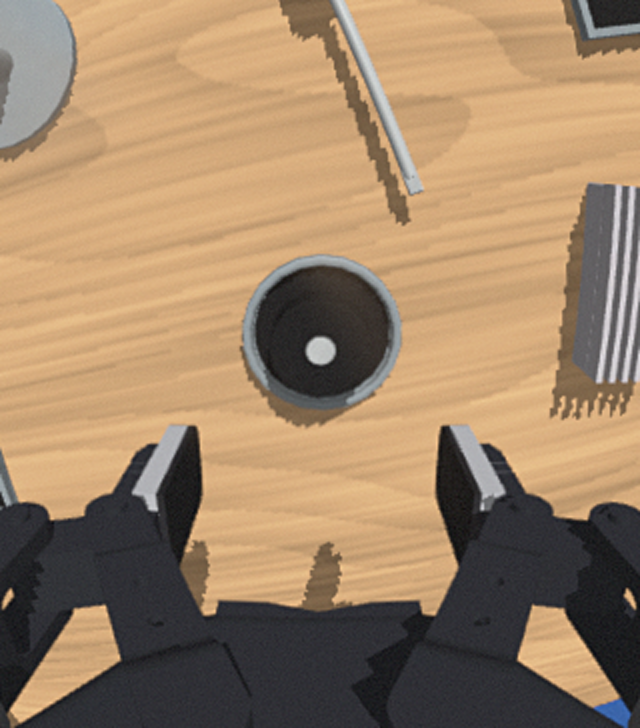

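```bash
python3 -c "
from m import *
W='wrist4'
pt('foot',W,100,20,2,(320,351),.0255)
from scipy.optimize import least_squares
obs=dict(l=244,r=401,t=254,b=409)
A=np.radians(np.arange(0,360,2))
def f(p):
    q=np.array([(np.array(proj(W,(p[0]+.036*np.cos(a),p[1]+.036*np.sin(a),.008)))-[99.75,19.75])*2 for a in A])
    return [q[:,0].min()-244,q[:,0].max()-401,q[:,1].min()-254]
s=least_squares(f,[.62,.106],diff_step=1e-3); print(s.x,s.fun)
"
```

```text
foot [0.622  0.1059 0.0255]
[0.62021529 0.10755744] [-2.1794212   2.19170086  0.15918971]
```

Call:
drive_tool --pt "-8 0 46 0 0 0 62" --pt "-16 0 93 0 0 0 62" --pt "-25 0 130 0 0 0 62" --pt "-29 0 147 0 0 0 62" --pt "-29 0 147 0 0 0 62"

```text
clock: 5.95
tcp_pos: [0.6178, 0.259, 0.1164]
orientation: [-1.563, 0.161, -0.155]
contact_force: [0.4, -0.0, -0.1]
grip_width: 0.0623
```

Call:
drive_tool --pt "0 30 0 0 0 0 62" --pt "0 50 0 0 0 0 62" --pt "0 50 0 0 0 0 62"

```text
clock: 6.25
tcp_pos: [0.6154, 0.2551, 0.0625]
orientation: [-1.568, 0.167, -0.153]
contact_force: [-0.1, -0.4, 0.2]
grip_width: 0.062
```

```bash
python3 -c "
from h import *
go(.6210,.2558,.010,78.2)
grab('wrist','wrist5')
crop('wrist5',100,20,420,384,2,'w5b')
"
```

```text
0 shift [ 5.8 52.4  2. ] turn [ 0.3  0.1 -0.5]
180 shift [ 5.8 52.4  2. ] turn [  -0.8 -179.9   -0.4]
t 6.25 tcp [615.4 255.1  62.5] jawyaw 78.3 q [-0.54  0.65  0.07  1.7  -0.06  0.81  0.93] F [-0.1 -0.4  0.2] w 62.0
```

View pics/w5b.png

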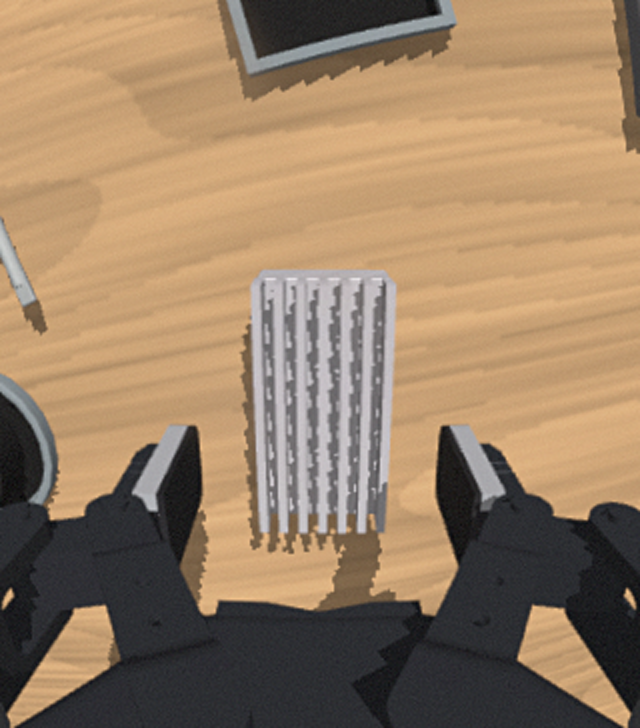

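```bash
python3 -c "
from m import *
W='wrist5'
rect('d',W,100,20,2,[(252,283),(396,283),(385,531),(261,532)],.03)
go(.6210,.2558,.010,78.2)
"
```

```text
d [0.6221 0.2553 0.03  ] sides [43. 88. 44. 89.] ang [  78.4  -11.6 -101.1  168.1]
0 shift [ 4.5 54.5  1. ] turn [ 0.1  0.1 -0.4]
180 shift [ 4.5 54.5  1. ] turn [  -0.6 -179.9   -0.2]
t 6.3 tcp [616.8 255.8  64.5] jawyaw 78.3 q [-0.54  0.65  0.07  1.69 -0.06  0.81  0.93] F [ 1.  -0.1  0.4] w 61.7
```

Call:
drive_tool --pt "5 25 0 0 0 0 62" --pt "5 50 0 0 0 0 62" --pt "5 54 0 0 0 0 62" --pt "5 54 0 0 0 0 45" --pt "5 54 0 0 0 0 36" --squeeze 70

```text
clock: 6.8
tcp_pos: [0.6224, 0.2546, 0.0124]
orientation: [-1.566, 0.164, -0.157]
contact_force: [0.2, 0.3, -1.9]
grip_width: 0.0424
```

Call:
drive_tool --pt "0 0 0 0 0 0 35" --pt "0 0 0 0 0 0 35" --pt "0 0 0 0 0 0 35"

```text
clock: 7.1
tcp_pos: [0.6226, 0.2547, 0.0129]
orientation: [-1.565, 0.164, -0.157]
contact_force: [0.2, 0.9, -2.5]
grip_width: 0.0424
```

```bash
python3 -c "
from h import *
go(.4495,.2827,.08,93.3)
"
```

```text
0 shift [-175.5  -66.4   -7.8] turn [  0.  -15.   -0.2]
180 shift [-175.5  -66.4   -7.8] turn [  0.3 165.    0. ]
t 7.1 tcp [622.6 254.7  12.9] jawyaw 78.3 q [-0.53  0.72  0.06  1.7  -0.07  0.73  0.94] F [ 0.2  0.9 -2.5] w 42.4
```

Call:
drive_tool --pt "0 -30 0 0 0 0 35" --pt "-10 -65 0 0 -3 0 35" --pt "-50 -70 -2 0 -7 0 35" --pt "-95 -70 -4 0 -11 0 35" --pt "-140 -70 -6 0 -15 0 35"

```text
clock: 7.6
tcp_pos: [0.4833, 0.2775, 0.0841]
orientation: [-1.57, -0.044, 0.049]
contact_force: [-0.9, 1.3, -3.1]
grip_width: 0.0425
```

Call:
drive_tool --pt "-25 0 0 0 -1 0 35" --pt "-25 0 0 0 -1 0 35" --pt "-25 0 0 0 -1 0 35" --pt "-25 0 0 0 -1 0 35"

```text
clock: 8.0
tcp_pos: [0.4598, 0.276, 0.0845]
orientation: [-1.569, -0.058, 0.061]
contact_force: [0.2, 0.2, -3.2]
grip_width: 0.0425
```

```bash
python3 -c "
from h import *
go(.4495,.2827,.03,93.3)
grab('wrist','wrist6')
crop('wrist6',100,20,420,384,2,'w6b')
"
```

```text
0 shift [-9.7 54.5  7.4] turn [-0.1  1.1 -0.1]
180 shift [-9.7 54.5  7.4] turn [-1.000e-01 -1.789e+02  1.000e-01]
t 8.0 tcp [459.8 276.   84.5] jawyaw 94.4 q [-0.65  0.44 -0.01  2.01  0.01  0.69  0.98] F [ 0.2  0.2 -3.2] w 42.5
```

View pics/w6b.png

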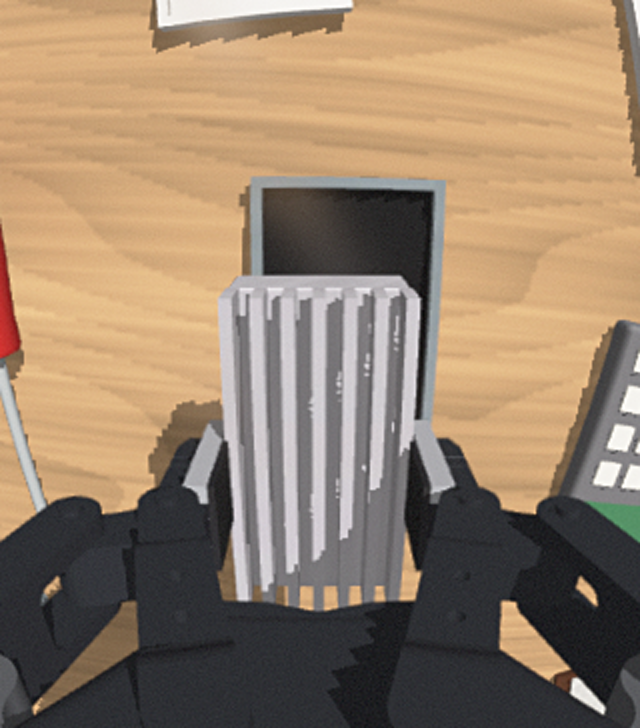

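```bash
python3 -c "
from m import *
W='wrist6'
P=lambda x,y,z: pix(W,100+(x+.5)/2-.5,20+(y+.5)/2-.5,z)
a,b,c=P(252,178,.008),P(445,181,.008),P(431,420,.008)
print(a,b,np.linalg.norm(a-b),np.degrees(np.arctan2(*(b-a)[[1,0]])),np.degrees(np.arctan2(*(c-b)[[1,0]])))
u=(b-a)/np.linalg.norm(b-a); n=np.array([u[1],-u[0],0]); print('center',(a+b)/2+n*.058)
d,e=P(219,293,.1016),P(420,296,.1016)
print(d,e,np.linalg.norm(d-e),np.degrees(np.arctan2(*(e-d)[[1,0]])))
u=(e-d)/np.linalg.norm(e-d); n=np.array([u[1],-u[0],0]); print('driver center',(d+e)/2+n*.044)
go(.4495,.2827,.03,93.3)
"
```

```text
[0.3933905 0.2463481 0.008    ] [0.38844291 0.31732081 0.008     ] 0.07114494794173729 93.9877073204519 3.82148438407614
center [0.44877629 0.28586791 0.008     ]
[0.41676746 0.25064776 0.1016    ] [0.41411145 0.29441356 0.1016    ] 0.043846315553049374 93.47284158643755
driver center [0.45935865 0.27519598 0.1016    ]
0 shift [-9.7 54.4  7.5] turn [-0.1  1.  -0.1]
180 shift [-9.7 54.4  7.5] turn [-2.00e-01 -1.79e+02  1.00e-01]
t 8.05 tcp [459.8 275.9  84.4] jawyaw 94.3 q [-0.64  0.44 -0.01  2.01  0.01  0.69  0.98] F [-0.  -0.4 -3.3] w 42.4
```

Call:
drive_tool --pt "-10 20 9 0 0.5 0 35" --pt "-10 40 9 0 0.5 0 35" --pt "-10 55 9 0 0.5 0 35" --pt "-10 55 9 0 0.5 0 35" --pt "-10 55 9 0 0.5 0 35"

```text
clock: 8.55
tcp_pos: [0.4499, 0.284, 0.0294]
orientation: [-1.569, -0.05, 0.053]
contact_force: [-0.6, 0.6, -2.3]
grip_width: 0.0427
```

```bash
python3 -c "
from h import *
grab('wrist','wrist7')
crop('wrist7',100,20,420,384,2,'w7b')
go(.4492,.2847,.0165,93.7)
"
```

```text
0 shift [-0.9 13.4  0.5] turn [-0.1  0.1 -0. ]
180 shift [-0.9 13.4  0.5] turn [-1.000e-01 -1.799e+02  1.000e-01]
t 8.6 tcp [450.1 284.3  29.9] jawyaw 93.8 q [-0.67  0.53 -0.01  2.04  0.01  0.57  0.95] F [ 0.1  0.3 -4.2] w 42.3
```

View pics/w7b.png

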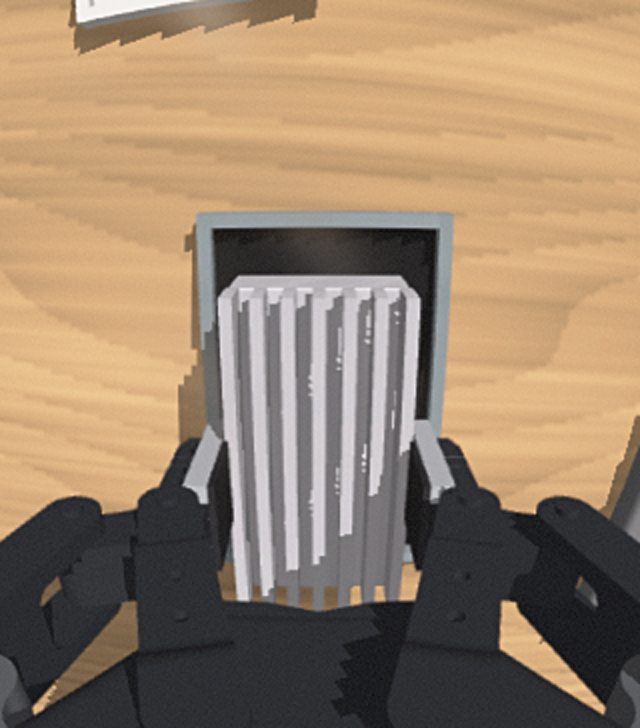

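```bash
python3 -c "
from m import *
W='wrist7'
P=lambda x,y,z: pix(W,100+(x+.5)/2-.5,20+(y+.5)/2-.5,z)
a,b=P(197,213,.008),P(453,213,.008)
print(np.linalg.norm(a-b),np.degrees(np.arctan2(*(b-a)[[1,0]])))
u=(b-a)/np.linalg.norm(b-a); n=np.array([u[1],-u[0],0]); print('center',(a+b)/2+n*.058)
d,e=P(219,293,.047),P(420,296,.047)
u=(e-d)/np.linalg.norm(e-d); n=np.array([u[1],-u[0],0]); print('driver center',(d+e)/2+n*.044,np.degrees(np.arctan2(*(e-d)[[1,0]])))
"
```

```text
0.07145690504075115 93.87246470947818
center [0.44797309 0.28555813 0.008     ]
driver center [0.44933573 0.28319656 0.047     ] 92.90220838163839
```

Call:
drive_tool --pt "-1 6 1.5 0 0 0 35" --pt "-1 12 1.5 0 0 0 35" --pt "-1 13 1.5 0 0 0 35" --pt "-1 13 1.5 0 0 0 35"

```text
clock: 9.0
tcp_pos: [0.4488, 0.2856, 0.0167]
orientation: [-1.569, -0.051, 0.053]
contact_force: [-0.1, 0.3, -3.3]
grip_width: 0.0423
```

```bash
python3 -c "
from h import *
go(.4490,.2857,.016,93.7)
"
```

```text
0 shift [0.2 0.7 0.1] turn [-0.1  0.1 -0.1]
180 shift [0.2 0.7 0.1] turn [-1.000e-01 -1.799e+02  1.000e-01]
t 9.0 tcp [448.8 285.6  16.7] jawyaw 93.8 q [-0.67  0.55 -0.01  2.05  0.01  0.54  0.94] F [-0.1  0.3 -3.3] w 42.3
```

Call:
drive_tool --pt "0 0.8 0 0 0 0 46" --pt "0 1 0 0 0 0 58" --pt "0 0 0 0 0 0 60" --pt "0 -40 0 0 0 0 60" --pt "0 -85 0 0 0 0 50"

```text
clock: 9.5
tcp_pos: [0.4478, 0.2847, 0.1015]
orientation: [-1.571, -0.049, 0.055]
contact_force: [1.1, 0.7, -0.1]
grip_width: 0.0506
```

Call:
drive_tool --pt "0 -60 0 0 0 0 42" --pt "0 -60 0 0 0 0 42" --pt "0 -60 0 0 0 0 42"

```text
clock: 9.8
tcp_pos: [0.4495, 0.2858, 0.1641]
orientation: [-1.568, -0.052, 0.052]
contact_force: [-0.2, 0.2, -1.2]
grip_width: 0.0422
```

```bash
python3 -c "
from h import *
grab('wrist','wrist8')
crop('wrist8',100,20,420,384,2,'w8b')
go(.6225,-.258,.16,72)
"
```

```text
0 shift [ 137.9    1.6 -553.3] turn [ 0.  21.8 -0.2]
180 shift [ 137.9    1.6 -553.3] turn [-2.000e-01 -1.582e+02 -1.000e-01]
t 9.85 tcp [448.3 285.  162. ] jawyaw 93.8 q [-0.67  0.33 -0.01  1.96  0.    0.85  0.95] F [ 0.5 -1.  -0.9] w 41.6
```

View pics/w8b.png

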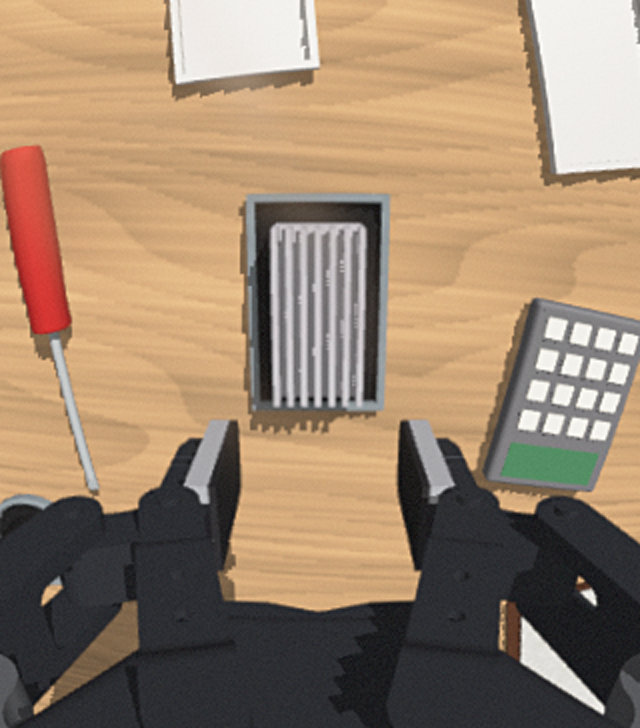

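```bash
python3 -c "
from m import *
W='wrist8'
rect('tray',W,100,20,2,[(247,196),(389,196),(383,409),(250,411)],.008)
rect('driver',W,100,20,2,[(270,226),(367,226),(363,405),(273,406)],.033)
"
```

```text
tray [0.4489 0.2852 0.008 ] sides [ 71. 115.  73. 116.] ang [  93.8    3.8  -85.3 -177.1]
driver [0.4487 0.2856 0.033 ] sides [45. 89. 45. 89.] ang [  93.8    3.7  -85.6 -176.5]
```

Call:
drive_tool --pt "12 0 -47 0 2 0 42" --pt "24 0 -94 0 5 0 42" --pt "36 0 -142 0 8 0 42" --pt "48 0 -190 0 11 0 42" --pt "59 0 -238 0 13 0 42"

```text
clock: 10.35
tcp_pos: [0.522, 0.0492, 0.1598]
orientation: [-1.569, 0.132, -0.123]
contact_force: [1.0, 0.1, -0.2]
grip_width: 0.0414
```

```bash
python3 -c "
from h import *
go(.6225,-.257,.16,72)
"
```

```text
0 shift [ 148.7   -0.5 -286. ] turn [ 0.2  8.7 -0.3]
180 shift [ 148.7   -0.5 -286. ] turn [  -0.5 -171.3   -0.2]
t 10.35 tcp [522.   49.2 159.8] jawyaw 80.7 q [-0.33  0.32  0.14  1.99 -0.06  0.84  1.25] F [ 1.   0.1 -0.2] w 41.4
```

Call:
drive_tool --pt "22 0 -43 0 2 0 42" --pt "44 0 -86 0 4 0 42" --pt "67 0 -129 0 6 0 42" --pt "90 0 -172 0 8.7 0 42" --pt "112 0 -215 0 8.7 0 42"

```text
clock: 10.85
tcp_pos: [0.5968, -0.1826, 0.1569]
orientation: [-1.559, 0.255, -0.239]
contact_force: [0.1, 0.3, -0.2]
grip_width: 0.0421
```

Call:
drive_tool --pt "24 0 -48 0 0 0 42" --pt "33 0 -62 0 0 0 42" --pt "33 0 -62 0 0 0 42" --pt "33 0 -62 0 0 0 42"

```text
clock: 11.25
tcp_pos: [0.6077, -0.2514, 0.1542]
orientation: [-1.558, 0.259, -0.237]
contact_force: [0.9, 1.0, 0.4]
grip_width: 0.042
```

```bash
python3 -c "
from h import *
go(.6225,-.257,.16,72)
grab('wrist','wrist9')
crop('wrist9',100,20,420,384,2,'w9b')
"
```

```text
0 shift [15.7 -6.  -0.8] turn [ 0.2 -0.1 -0.8]
180 shift [15.7 -6.  -0.8] turn [  1.2 179.9   0.4]
t 11.25 tcp [ 607.7 -251.4  154.2] jawyaw 71.9 q [ 0.12  0.54  0.25  1.67 -0.15  0.96  1.67] F [0.9 1.  0.4] w 42.0
```

View pics/w9b.png

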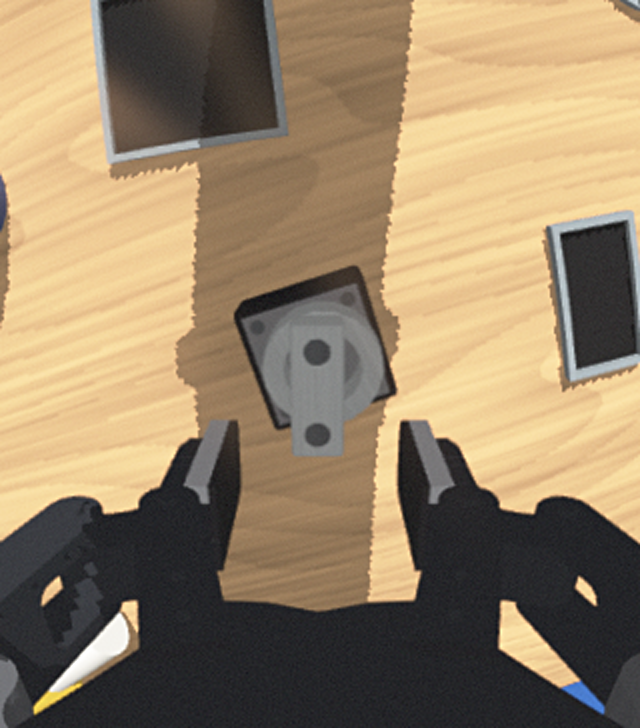

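```bash
python3 -c "
from m import *
W='wrist9'
rect('strap',W,100,20,2,[(291,327),(343,327),(343,456),(291,456)],.072)
pt('collar',W,100,20,2,(324,364),.052)
rect('box',W,100,20,2,[(238,316),(361,278),(395,391),(277,429)],.03)
rect('small',W,100,20,2,[(547,227),(634,210),(660,365),(567,390)],.008)
go(.6225,-.257,.16,72)
"
```

```text
strap [ 0.6235 -0.2574  0.072 ] sides [20. 56. 22. 56.] ang [  72.   -17.3 -108.   161. ]
collar [ 0.6183 -0.2526  0.052 ]
box [ 0.6202 -0.2562  0.03  ] sides [60. 58. 61. 60.] ang [ 89.3  -0.4 -88.8 178.5]
small [ 0.6459 -0.1014  0.008 ] sides [53. 92. 61. 91.] ang [ 85.1   0.5 -95.1 175.1]
0 shift [15.7 -5.5 -2.1] turn [ 0.2  0.  -0.8]
180 shift [15.7 -5.5 -2.1] turn [  -1.2 -180.    -0.3]
t 11.3 tcp [ 608.1 -250.1  154.7] jawyaw 72.0 q [ 0.12  0.54  0.25  1.67 -0.15  0.96  1.67] F [-0.4  1.   0.6] w 42.3
```

```bash
python3 -c "
from h import *
go(.6233,-.2572,.059,72)
"
```

```text
0 shift [17.9 95.5 -1.7] turn [ 0.2  0.  -0.8]
180 shift [17.9 95.5 -1.7] turn [  -1.2 -180.    -0.3]
t 11.3 tcp [ 608.1 -250.1  154.7] jawyaw 72.0 q [ 0.12  0.54  0.25  1.67 -0.15  0.96  1.67] F [-0.4  1.   0.6] w 42.3
```

Call:
drive_tool --pt "18 20 -1.7 0 0 -0.8 40" --pt "18 60 -1.7 0 0 -0.8 40" --pt "18 75 -1.7 0 0 -0.8 40" --pt "18 75 -1.7 0 0 -0.8 40"

```text
clock: 11.7
tcp_pos: [0.6216, -0.2546, 0.0764]
orientation: [-1.559, 0.25, -0.24]
contact_force: [0.9, -0.3, 0.4]
grip_width: 0.0401
```

```bash
python3 -c "
from h import *
go(.6233,-.2572,.059,72)
grab('wrist','wrist10')
crop('wrist10',100,20,420,384,2,'w10b')
"
```

```text
0 shift [ 2.5 17.4 -1.9] turn [ 0.2  0.1 -0.3]
180 shift [ 2.5 17.4 -1.9] turn [  -0.5 -179.9   -0.3]
t 11.7 tcp [ 621.6 -254.6   76.4] jawyaw 72.1 q [ 0.14  0.65  0.22  1.69 -0.18  0.83  1.7 ] F [ 0.9 -0.3  0.4] w 40.1
```

View pics/w10b.png

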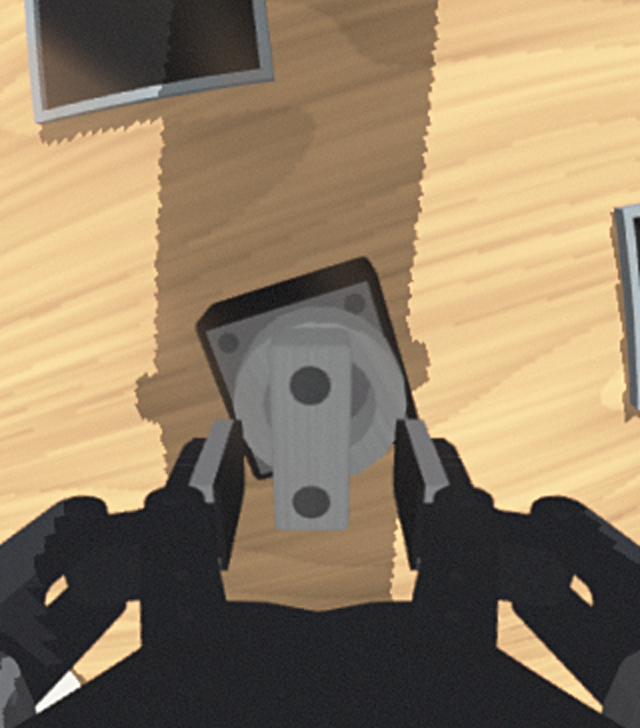

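Call:
drive_tool --pt "2.5 10 -2.2 0 0 -0.3 40" --pt "2.5 17 -2.2 0 0 -0.3 40" --pt "2.5 17 -2.2 0 0 -0.3 40" --pt "2.5 17 -2.2 0 0 -0.3 40"

```text
clock: 12.15
tcp_pos: [0.6247, -0.2587, 0.062]
orientation: [-1.56, 0.243, -0.248]
contact_force: [0.2, 0.7, 0.1]
grip_width: 0.0403
```

Call:
drive_tool --pt "0 0 0 0 0 0 30" --pt "0 0 0 0 0 0 22" --pt "0 0 0 0 0 0 15" --pt "0 0 0 0 0 0 14" --squeeze 50

```text
clock: 12.55
tcp_pos: [0.6253, -0.2588, 0.0628]
orientation: [-1.56, 0.242, -0.249]
contact_force: [-0.6, 1.3, 4.7]
grip_width: 0.0202
```

```bash
python3 -c "
from h import *
go(.644,-.1025,.10,85.2)
"
```

```text
0 shift [-30.1 -37.8 154.4] turn [  0.2 -13.1   0.3]
180 shift [-30.1 -37.8 154.4] turn [ -0.4 166.9   0.3]
t 12.55 tcp [ 625.3 -258.8   62.8] jawyaw 72.1 q [ 0.15  0.67  0.22  1.69 -0.18  0.8   1.7 ] F [-0.6  1.3  4.7] w 20.2
```

Call:
drive_tool --pt "0 -15 0 0 0 0 14" --pt "0 -40 0 0 0 0 14" --pt "-10 -45 45 0 -4 0 14" --pt "-20 -45 90 0 -8 0 14" --pt "-30 -45 130 0 -13 0 14"

```text
clock: 13.05
tcp_pos: [0.637, -0.1237, 0.1084]
orientation: [-1.574, 0.061, -0.069]
contact_force: [0.9, 0.3, -0.4]
grip_width: 0.0201
```

Call:
drive_tool --pt "-5 0 20 0 0 0 14" --pt "-5 0 20 0 0 0 14" --pt "-5 0 20 0 0 0 14" --pt "-5 0 20 0 0 0 14"

```text
clock: 13.45
tcp_pos: [0.6336, -0.1053, 0.1088]
orientation: [-1.575, 0.062, -0.071]
contact_force: [-0.2, -0.1, -0.5]
grip_width: 0.0204
```

```bash
python3 -c "
from h import *
go(.644,-.1025,.10,85.5)
grab('wrist','wrist11')
crop('wrist11',100,20,420,384,2,'w11b')
"
```

```text
0 shift [10.1  8.8  3.7] turn [ 0.3 -0.4  0.3]
180 shift [10.1  8.8  3.7] turn [ -0.5 179.6   0.4]
t 13.45 tcp [ 633.6 -105.3  108.8] jawyaw 85.1 q [-0.06  0.56  0.17  1.75 -0.11  0.84  1.65] F [-0.2 -0.1 -0.5] w 20.4
```

View pics/w11b.png

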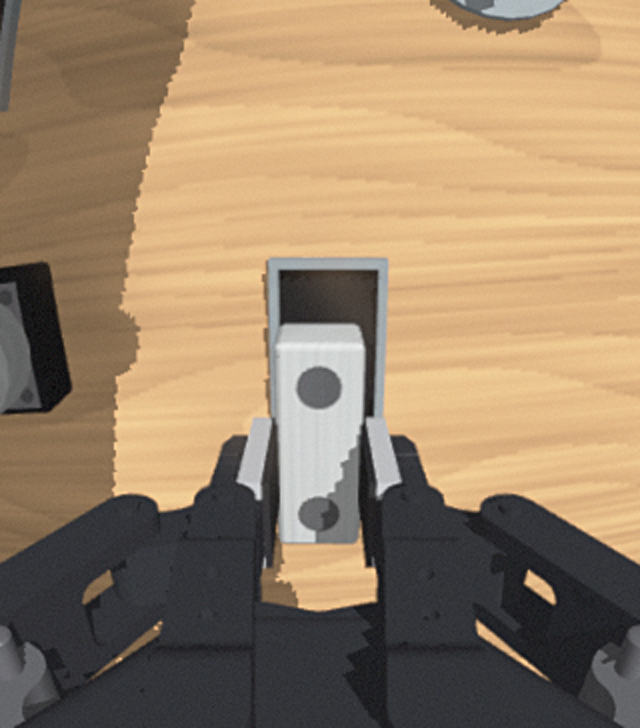

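```bash
python3 -c "
from m import *
W='wrist11'
P=lambda x,y,z: pix(W,100+(x+.5)/2-.5,20+(y+.5)/2-.5,z)
a,b=P(267,258,.008),P(388,258,.008)
print(np.linalg.norm(a-b),np.degrees(np.arctan2(*(b-a)[[1,0]])))
u=(b-a)/np.linalg.norm(b-a); n=np.array([u[1],-u[0],0]); print('center',(a+b)/2+n*.043)
rect('strap',W,100,20,2,[(275,350),(366,350),(358,543),(280,543)],.118)
go(.644,-.1025,.10,85.5)
"
```

```text
0.050090002269705086 85.26358953360588
center [ 0.64254876 -0.10274488  0.008     ]
strap [ 0.6318 -0.1049  0.118 ] sides [21. 55. 21. 55.] ang [ 85.2  -5.3 -94.7 174.9]
0 shift [10.1  8.7  3.9] turn [ 0.3 -0.4  0.3]
180 shift [10.1  8.7  3.9] turn [ -0.5 179.6   0.4]
t 13.5 tcp [ 633.5 -105.4  108.7] jawyaw 85.1 q [-0.06  0.56  0.17  1.75 -0.11  0.84  1.65] F [ 0.3  0.4 -0.2] w 20.1
```

Call:
drive_tool --pt "10 30 3 0 0 0 14" --pt "10 60 3 0 0 0 14" --pt "10 75 3 0 0 0 14" --pt "10 75 3 0 0 0 14" --pt "10 75 3 0 0 0 14"

```text
clock: 14.0
tcp_pos: [0.6443, -0.1045, 0.0342]
orientation: [-1.575, 0.063, -0.072]
contact_force: [-0.0, 0.1, -0.8]
grip_width: 0.0208
```

```bash
python3 -c "
from h import *
go(.6440,-.1025,.0142,85.4)
grab('wrist','wrist12')
crop('wrist12',100,20,420,384,2,'w12b')
"
```

```text
0 shift [-0.6 20.   2.1] turn [ 0.3 -0.3  0.3]
180 shift [-0.6 20.   2.1] turn [ -0.5 179.7   0.5]
t 14.0 tcp [ 644.3 -104.5   34.2] jawyaw 85.1 q [-0.04  0.67  0.15  1.76 -0.13  0.72  1.66] F [-0.   0.1 -0.8] w 20.8
```

View pics/w12b.png

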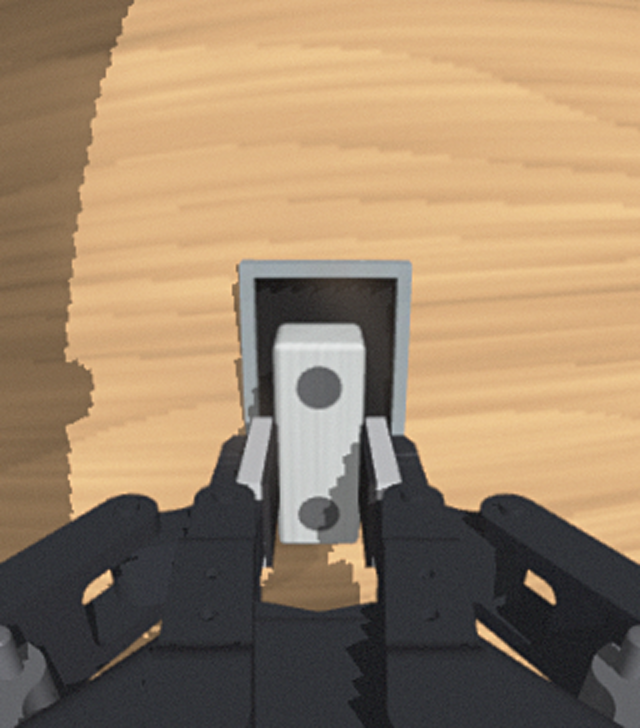

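```bash
python3 -c "
from m import *
W='wrist12'
P=lambda x,y,z: pix(W,100+(x+.5)/2-.5,20+(y+.5)/2-.5,z)
a,b=P(238,261,.008),P(412,261,.008)
print(np.linalg.norm(a-b),np.degrees(np.arctan2(*(b-a)[[1,0]])))
u=(b-a)/np.linalg.norm(b-a); n=np.array([u[1],-u[0],0]); print('center',(a+b)/2+n*.043)
rect('strap',W,100,20,2,[(275,350),(366,350),(358,543),(280,543)],.0434)
go(.644,-.1025,.0142,85.5)
"
```

```text
0.05017676599059535 85.15741580259213
center [ 0.6424518  -0.10267014  0.008     ]
strap [ 0.6426 -0.1042  0.0434] sides [21. 55. 21. 55.] ang [ 85.1  -5.4 -94.8 174.8]
0 shift [-1.3 20.7  2. ] turn [ 0.3 -0.4  0.4]
180 shift [-1.3 20.7  2. ] turn [ -0.7 179.6   0.4]
t 14.05 tcp [ 644.9 -104.4   35. ] jawyaw 85.1 q [-0.04  0.67  0.15  1.76 -0.13  0.72  1.66] F [ 0.9  0.3 -0.2] w 20.3
```

Call:
drive_tool --pt "0 10 1.5 0 0 0 14" --pt "0 19 1.5 0 0 0 14" --pt "0 20.5 1.5 0 0 0 14" --pt "0 20.5 1.5 0 0 0 14"

```text
clock: 14.45
tcp_pos: [0.645, -0.1029, 0.0141]
orientation: [-1.575, 0.062, -0.073]
contact_force: [-0.4, -0.4, -1.0]
grip_width: 0.0205
```

```bash
python3 -c "
from h import *
go(.644,-.1025,.0142,85.5)
"
```

```text
0 shift [-1.  -0.1  0.3] turn [ 0.3 -0.4  0.4]
180 shift [-1.  -0.1  0.3] turn [ -0.6 179.6   0.4]
t 14.45 tcp [ 645.  -102.9   14.1] jawyaw 85.1 q [-0.04  0.7   0.14  1.76 -0.14  0.68  1.66] F [-0.4 -0.4 -1. ] w 20.5
```

Call:
drive_tool --pt "0 0.3 0 0 0 0 24" --pt "0 0 0 0 0 0 38" --pt "0 0 0 0 0 0 40" --pt "0 -40 0 0 0 0 50" --pt "0 -85 0 0 0 0 60"

```text
clock: 14.95
tcp_pos: [0.6429, -0.1022, 0.0984]
orientation: [-1.575, 0.066, -0.069]
contact_force: [1.2, 0.8, 0.5]
grip_width: 0.0596
```

Call:
drive_tool --pt "0 -20 0 0 0 0 70" --pt "0 -20 0 0 0 0 70" --pt "0 -20 0 0 0 0 70"

```text
clock: 15.25
tcp_pos: [0.6429, -0.1021, 0.1186]
orientation: [-1.575, 0.065, -0.07]
contact_force: [-0.3, -0.0, -0.5]
grip_width: 0.07
```

```bash
python3 -c "
from h import *
grab('wrist','wrist13')
crop('wrist13',100,20,420,384,2,'w13b')
go(.6195,-.254,.12,85)
"
```

```text
0 shift [  -9.6   -1.7 -153.4] turn [0.3 0.1 0.1]
180 shift [  -9.6   -1.7 -153.4] turn [ 1.000e-01 -1.799e+02 -4.000e-01]
t 15.3 tcp [ 642.2 -101.9  117.5] jawyaw 85.1 q [-0.06  0.56  0.17  1.72 -0.11  0.87  1.64] F [ 0.3  0.2 -0.3] w 70.1
```

View pics/w13b.png

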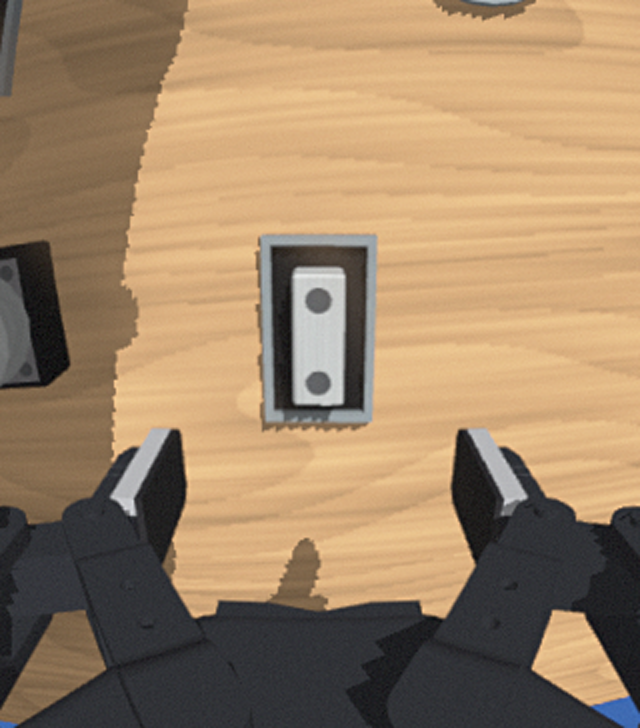

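Call:
drive_tool --pt "-3 0 -45 0 0 0 70" --pt "-6 0 -90 0 0 0 70" --pt "-10 0 -130 0 0 0 70" --pt "-10 0 -153 0 0 0 70" --pt "-10 0 -153 0 0 0 70"

```text
clock: 15.8
tcp_pos: [0.6163, -0.2592, 0.1165]
orientation: [-1.577, 0.075, -0.071]
contact_force: [-0.7, -0.5, -0.3]
grip_width: 0.07
```

Call:
drive_tool --pt "0 15 0 0 0 0 70" --pt "0 30 0 0 0 0 70" --pt "0 30 0 0 0 0 70" --pt "0 30 0 0 0 0 70"

```text
clock: 16.2
tcp_pos: [0.6159, -0.2576, 0.0851]
orientation: [-1.576, 0.075, -0.068]
contact_force: [-0.1, 0.3, -0.4]
grip_width: 0.0701
```

```bash
python3 -c "
from h import *
grab('wrist','wrist14')
crop('wrist14',100,20,420,384,2,'w14b')
go(.6195,-.254,.034,85)
"
```

```text
0 shift [ 2.8 52.   4.7] turn [ 0.4 -0.2 -0.2]
180 shift [ 2.8 52.   4.7] turn [  0.2 179.8   0.6]
t 16.25 tcp [ 616.4 -258.1   86. ] jawyaw 84.8 q [ 0.17  0.62  0.18  1.69 -0.13  0.84  1.89] F [0.4 0.5 0. ] w 70.0
```

View pics/w14b.png

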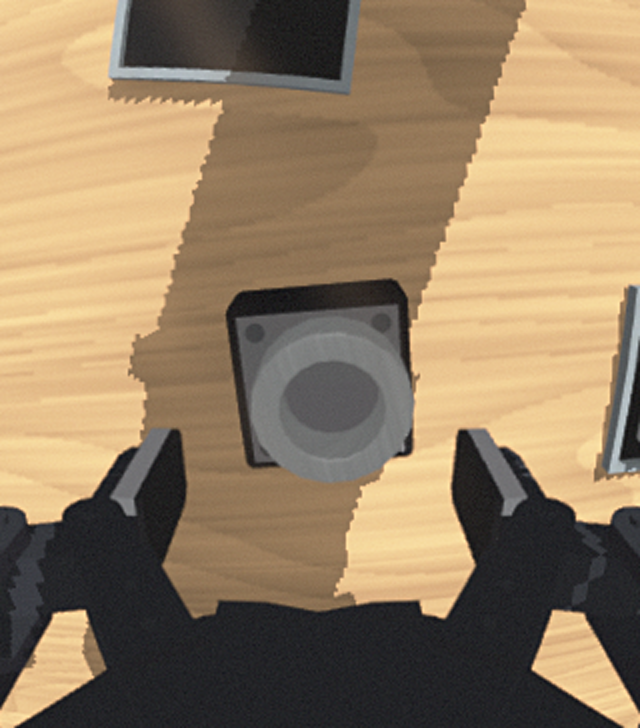

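```bash
python3 -c "
from m import *
W='wrist14'
pt('collar',W,100,20,2,(332,401),.052)
A=np.radians(np.arange(0,360,3))
def f(p):
    q=np.array([(np.array(proj(W,(p[0]+.027*np.cos(a),p[1]+.027*np.sin(a),.052)))-[99.75,19.75])*2 for a in A])
    return [q[:,0].min()-249,q[:,0].max()-414,q[:,1].max()-482]
from scipy.optimize import least_squares
s=least_squares(f,[.62,-.253],diff_step=1e-3);print(s.x,s.fun)
rect('box',W,100,20,2,[(229,316),(411,300),(413,452),(249,467)],.03)
go(s.x[0],s.x[1],.034,85)
"
```

```text
collar [ 0.617  -0.2537  0.052 ]
[ 0.61984101 -0.2540458 ] [-1.15671215  1.16854218  0.13887396]
box [ 0.6206 -0.256   0.03  ] sides [63. 58. 62. 59.] ang [ 90.   -1.6 -89.3 179.4]
0 shift [ 3.1 52.   4.7] turn [ 0.4 -0.2 -0.2]
180 shift [ 3.1 52.   4.7] turn [  0.2 179.8   0.6]
t 16.25 tcp [ 616.4 -258.1   86. ] jawyaw 84.8 q [ 0.17  0.62  0.18  1.69 -0.13  0.84  1.89] F [0.4 0.5 0. ] w 70.0
```

Call:
drive_tool --pt "2 20 4.5 0 0 0 70" --pt "2 40 4.5 0 0 0 70" --pt "2 52 4.5 0 0 0 70" --pt "2 52 4.5 0 0 0 70" --pt "2 52 4.5 0 0 0 66"

```text
clock: 16.75
tcp_pos: [0.619, -0.2544, 0.0346]
orientation: [-1.577, 0.074, -0.07]
contact_force: [0.3, -0.3, -0.1]
grip_width: 0.066
```

Call:
drive_tool --pt "0 0 0 0 0 0 56" --pt "0 0 0 0 0 0 48" --pt "0 0 0 0 0 0 46" --pt "0 0 0 0 0 0 46" --squeeze 50

```text
clock: 17.15
tcp_pos: [0.6202, -0.255, 0.0364]
orientation: [-1.578, 0.072, -0.072]
contact_force: [-0.4, 0.6, 6.1]
grip_width: 0.0513
```

```bash
python3 -c "
from h import *
go(.4615,-.0135,.12,85)
"
```

```text
0 shift [-180.1  -85.5  225.3] turn [ 0.5 -0.2  0. ]
180 shift [-180.1  -85.5  225.3] turn [-1.000e-01  1.798e+02  7.000e-01]
t 17.15 tcp [ 620.2 -255.    36.4] jawyaw 84.8 q [ 0.18  0.69  0.17  1.71 -0.14  0.75  1.89] F [-0.4  0.6  6.1] w 51.3
```

Call:
drive_tool --pt "0 -20 0 0 0 0 46" --pt "0 -60 0 0 0 0 46" --pt "-20 -80 30 0 0 0 46" --pt "-50 -80 65 0 0 0 46" --pt "-80 -80 100 0 0 0 46"

```text
clock: 17.65
tcp_pos: [0.5495, -0.1467, 0.1167]
orientation: [-1.578, 0.07, -0.075]
contact_force: [-0.1, 0.3, -1.8]
grip_width: 0.0515
```

Call:
drive_tool --pt "-30 0 36 0 0 0 46" --pt "-60 0 73 0 0 0 46" --pt "-85 0 105 0 0 0 46" --pt "-88 0 112 0 0 0 46" --pt "-88 0 112 0 0 0 46"

```text
clock: 18.15
tcp_pos: [0.4721, -0.0257, 0.116]
orientation: [-1.577, 0.067, -0.073]
contact_force: [0.2, -0.2, -1.4]
grip_width: 0.0509
```

Call:
drive_tool --pt "0 0 0 0 0 0 46" --pt "0 0 0 0 0 0 46"

```text
clock: 18.35
tcp_pos: [0.4731, -0.027, 0.1162]
orientation: [-1.577, 0.068, -0.076]
contact_force: [0.3, -0.1, -1.3]
grip_width: 0.0516
```

```bash
python3 -c "
from h import *
grab('wrist','wrist15')
crop('wrist15',100,20,420,384,2,'w15b')
go(.4615,-.0135,.08,85)
"
```

```text
0 shift [-12.7  36.   12.7] turn [ 0.4 -0.2  0.3]
180 shift [-12.7  36.   12.7] turn [ -0.4 179.8   0.7]
t 18.4 tcp [472.9 -27.  116.1] jawyaw 84.8 q [-0.21  0.31  0.16  2.14 -0.06  0.69  1.46] F [ 0.1 -0.1 -0.9] w 51.5
```

View pics/w15b.png

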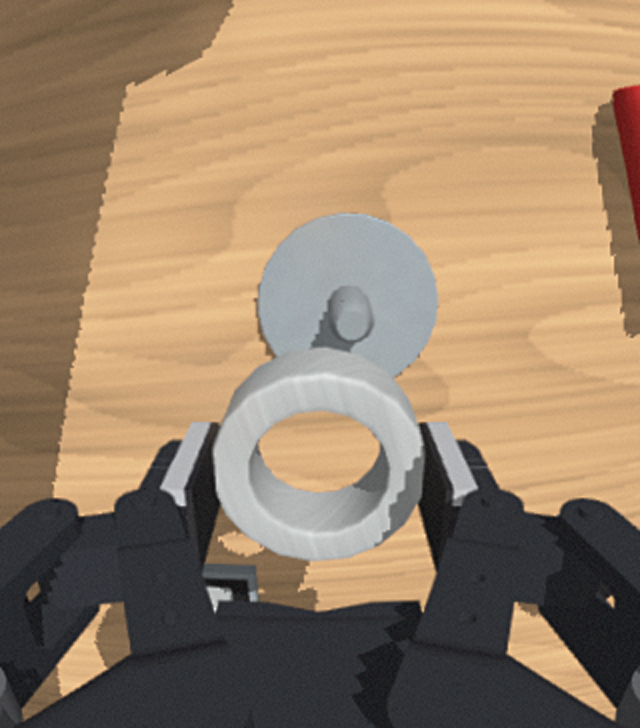

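```bash
cat >> m.py <<'E'
from scipy.optimize import least_squares
A=np.radians(np.arange(0,360,3))
def circ(n,W,ox,oy,s,rad,z,x0,l=None,rr=None,t=None,b=None):
    def f(p):
        q=np.array([(np.array(proj(W,(p[0]+rad*np.cos(a),p[1]+rad*np.sin(a),z)))-[ox-.25,oy-.25])*s for a in A]); o=[]
        if l is not None:o.append(q[:,0].min()-l)
        if rr is not None:o.append(q[:,0].max()-rr)
        if t is not None:o.append(q[:,1].min()-t)
        if b is not None:o.append(q[:,1].max()-b)
        return o
    q=least_squares(f,x0,diff_step=1e-3); print(n,np.round(q.x,4),np.round(q.fun,1)); return q.x
E
python3 -c "
from m import *
W='wrist15'
circ('collar',W,100,20,2,.027,.1318,[.473,-.027],215,426,373,558)
circ('base',W,100,20,2,.04,.006,[.462,-.014],258,438,213)
pt('posttop',W,100,20,2,(352,320),.04)
go(.4615,-.0135,.08,85)
"
```

```text
collar [ 0.4736 -0.0265] [-4.4  4.4 -2.   3.8]
base [ 0.4621 -0.0137] [-0.8  0.9  0.1]
posttop [ 0.46   -0.0136  0.04  ]
0 shift [-12.7  36.   12.7] turn [ 0.4 -0.2  0.3]
180 shift [-12.7  36.   12.7] turn [ -0.4 179.8   0.7]
t 18.4 tcp [472.9 -27.  116.1] jawyaw 84.8 q [-0.21  0.31  0.16  2.14 -0.06  0.69  1.46] F [ 0.1 -0.1 -0.9] w 51.5
```

Call:
drive_tool --pt "-13 0 12.2 0.4 0 0.3 46" --pt "-13 20 12.2 0.4 0 0.3 46" --pt "-13 46 12.2 0.4 0 0.3 46" --pt "-13 46 12.2 0.4 0 0.3 46" --pt "-13 46 12.2 0.4 0 0.3 46"

```text
clock: 18.9
tcp_pos: [0.4606, -0.0141, 0.07]
orientation: [-1.57, 0.074, -0.071]
contact_force: [0.1, -1.0, -2.3]
grip_width: 0.0513
```

```bash
python3 -c "
from h import *
grab('wrist','wrist16')
crop('wrist16',100,20,420,384,2,'w16b')
go(.461,-.014,.013,85)
"
```

```text
0 shift [-0.4 57.6  0.1] turn [ 0.  -0.3 -0. ]
180 shift [-0.4 57.6  0.1] turn [0.000e+00 1.797e+02 1.000e-01]
t 18.95 tcp [461.4 -14.1  70.6] jawyaw 84.7 q [-0.22  0.37  0.13  2.19 -0.09  0.58  1.46] F [ 0.7  0.5 -1.8] w 51.0
```

View pics/w16b.png

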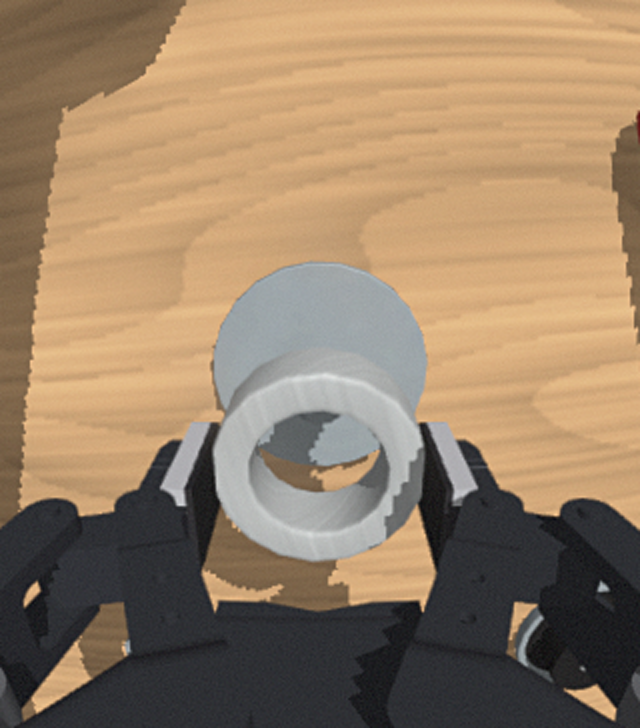

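```bash
python3 -c "
from m import *
W='wrist16'
circ('base',W,100,20,2,.04,.006,[.462,-.014],214,427,262)
"
```

```text
base [ 0.4618 -0.0136] [-1.1  1.1  0.1]
```

Call:
drive_tool --pt "0 15 0 0 0 0 46" --pt "0 30 0 0 0 0 46" --pt "0 45 0 0 0 0 46" --pt "0 53 0 0 0 0 46" --pt "0 53 0 0 0 0 46"

```text
clock: 19.45
tcp_pos: [0.4614, -0.0141, 0.0176]
orientation: [-1.57, 0.073, -0.072]
contact_force: [-0.6, 1.3, -2.2]
grip_width: 0.051
```

```bash
python3 -c "
from h import *
go(.461,-.014,.013,85)
"
```

```text
0 shift [-0.4  4.6  0. ] turn [ 0.  -0.3 -0. ]
180 shift [-0.4  4.6  0. ] turn [1.000e-01 1.797e+02 1.000e-01]
t 19.45 tcp [461.4 -14.1  17.6] jawyaw 84.7 q [-0.2   0.48  0.11  2.21 -0.11  0.45  1.48] F [-0.6  1.3 -2.2] w 51.0
```

Call:
drive_tool --pt "0 3 0 0 0 0 46" --pt "0 4.8 0 0 0 0 46" --pt "0 4.8 0 0 0 0 46" --pt "0 4.8 0 0 0 0 46"

```text
clock: 19.85
tcp_pos: [0.4616, -0.0141, 0.0131]
orientation: [-1.57, 0.073, -0.072]
contact_force: [-0.5, -0.5, -1.6]
grip_width: 0.0509
```

```bash
python3 -c "
from h import *
go(.461,-.014,.0124,85)
"
```

```text
0 shift [-0.6  0.7  0. ] turn [ 0.  -0.3 -0. ]
180 shift [-0.6  0.7  0. ] turn [  0.  179.7   0. ]
t 19.85 tcp [461.6 -14.1  13.1] jawyaw 84.7 q [-0.19  0.49  0.11  2.21 -0.12  0.44  1.48] F [-0.5 -0.5 -1.6] w 50.9
```

Call:
drive_tool --pt "0 0.8 0 0 0 0 46" --pt "0 1.2 0 0 0 0 46" --pt "0 1.2 0 0 0 0 60" --pt "0 1 0 0 0 0 70" --pt "0 0 0 0 0 0 72"

```text
clock: 20.35
tcp_pos: [0.4616, -0.0141, 0.0131]
orientation: [-1.57, 0.073, -0.072]
contact_force: [0.4, 0.7, 0.8]
grip_width: 0.0721
```

Call:
drive_tool --pt "0 -30 0 0 0 0 72" --pt "0 -70 0 0 0 0 80" --pt "0 -105 0 0 0 0 82" --pt "0 -105 0 0 0 0 82" --pt "0 -105 0 0 0 0 82"

```text
clock: 20.85
tcp_pos: [0.4621, -0.0139, 0.1188]
orientation: [-1.57, 0.071, -0.074]
contact_force: [-0.3, 0.2, 0.4]
grip_width: 0.0823
```

```bash
python3 -c "
from h import *
grab('wrist','wrist17')
crop('wrist17',100,20,420,384,2,'w17b')
go(.6203,-.256,.12,90)
"
```

```text
0 shift [ 180.6   -2.1 -226.4] turn [ 0.  -5.3 -0. ]
180 shift [ 180.6   -2.1 -226.4] turn [  0.  174.7   0. ]
t 20.9 tcp [461.3 -13.9 117.9] jawyaw 84.7 q [-0.24  0.29  0.16  2.16 -0.07  0.69  1.44] F [-0.1 -0.  -0.3] w 82.4
```

View pics/w17b.png

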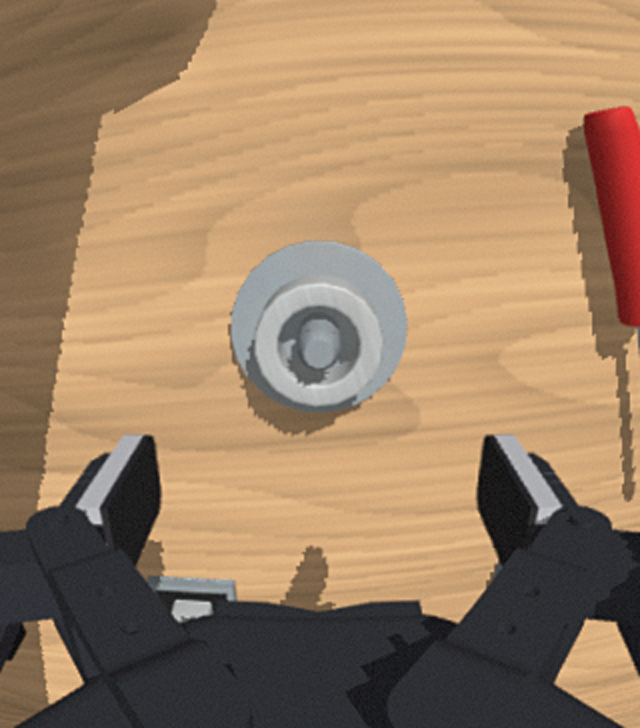

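Call:
drive_tool --pt "30 0 -37 0 -1 0 82" --pt "60 0 -74 0 -2 0 82" --pt "90 0 -112 0 -4 0 82" --pt "120 0 -150 0 -5 0 82" --pt "150 0 -188 0 -5 0 82"

```text
clock: 21.4
tcp_pos: [0.5931, -0.2164, 0.1158]
orientation: [-1.57, 0.006, -0.0]
contact_force: [1.2, -0.3, 0.8]
grip_width: 0.0816
```

```bash
python3 -c "
from h import *
go(.6203,-.256,.12,89.7)
"
```

```text
0 shift [ 27.4  -4.4 -39.5] turn [-0.   0.1 -0.2]
180 shift [ 27.4  -4.4 -39.5] turn [-3.000e-01 -1.799e+02  1.000e-01]
t 21.4 tcp [ 593.1 -216.4  115.8] jawyaw 89.8 q [ 0.12  0.54  0.18  1.77 -0.12  0.85  1.92] F [ 1.2 -0.3  0.8] w 81.6
```

Call:
drive_tool --pt "20 5 -32 0 0 0 82" --pt "29 15 -39 0 0 0 82" --pt "29 25 -39 0 0 0 82" --pt "29 25 -39 0 0 0 82" --pt "29 25 -39 0 0 0 82"

```text
clock: 21.9
tcp_pos: [0.6208, -0.253, 0.0896]
orientation: [-1.568, 0.007, 0.003]
contact_force: [-0.1, -0.2, 0.0]
grip_width: 0.0822
```

```bash
python3 -c "
from h import *
grab('wrist','wrist18')
crop('wrist18',100,20,420,384,2,'w18b')
go(.6203,-.256,.007,89.7)
"
```

```text
0 shift [-0.6 83.4 -2.7] turn [-0.1  0.2 -0.3]
180 shift [-0.6 83.4 -2.7] turn [  -0.4 -179.8    0.2]
t 21.95 tcp [ 621.3 -253.4   90.4] jawyaw 89.9 q [ 0.17  0.62  0.18  1.68 -0.14  0.85  1.98] F [ 0.2 -0.7  0.7] w 81.7
```

View pics/w18b.png

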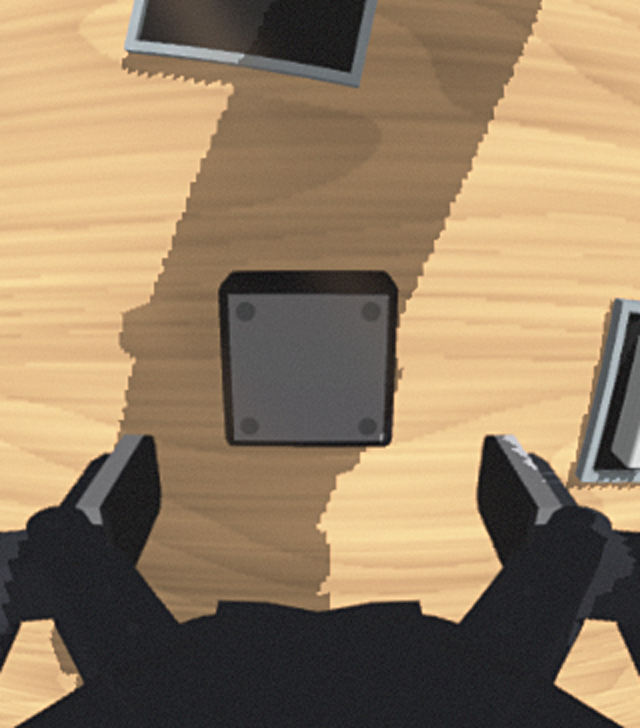

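```bash
python3 -c "
from m import *
W='wrist18'
rect('box',W,100,20,2,[(220,290),(397,290),(391,445),(226,445)],.03)
go(.6203,-.256,.007,89.7)
"
```

```text
box [ 0.6206 -0.2567  0.03  ] sides [62. 60. 63. 60.] ang [ 89.8   0.  -90.1 179.2]
0 shift [-0.6 83.4 -2.7] turn [-0.1  0.2 -0.3]
180 shift [-0.6 83.4 -2.7] turn [  -0.4 -179.8    0.2]
t 21.95 tcp [ 621.3 -253.4   90.4] jawyaw 89.9 q [ 0.17  0.62  0.18  1.68 -0.14  0.85  1.98] F [ 0.2 -0.7  0.7] w 81.7
```

Call:
drive_tool --pt "0 35 -3 0 0 0 82" --pt "0 70 -3 0 0 0 82" --pt "0 83 -3 0 0 0 82" --pt "0 83 -3 0 0 0 82" --pt "0 83 -3 0 0 0 80"

```text
clock: 22.45
tcp_pos: [0.6218, -0.2562, 0.0088]
orientation: [-1.57, 0.004, 0.001]
contact_force: [0.8, -0.6, 0.4]
grip_width: 0.0799
```

Call:
drive_tool --pt "0 0 0 0 0 0 66" --pt "0 0 0 0 0 0 56" --pt "0 0 0 0 0 0 55" --pt "0 0 0 0 0 0 55" --squeeze 50

```text
clock: 22.85
tcp_pos: [0.6235, -0.2569, 0.0115]
orientation: [-1.571, 0.001, -0.002]
contact_force: [-1.2, -1.0, 7.1]
grip_width: 0.0628
```

```bash
python3 -c "
from h import *
go(.4628,-.2735,.09,79.2)
"
```

```text
0 shift [-160.6  -78.6  -16.9] turn [-0.  10.7  0. ]
180 shift [-160.6  -78.6  -16.9] turn [ 1.000e-01 -1.693e+02  0.000e+00]
t 22.85 tcp [ 623.5 -256.9   11.5] jawyaw 89.9 q [ 0.19  0.73  0.16  1.7  -0.16  0.72  2.  ] F [-1.2 -1.   7.1] w 62.8
```

Call:
drive_tool --pt "0 -25 0 0 0 0 55" --pt "-10 -60 0 0 2 0 55" --pt "-45 -75 -5 0 5 0 55" --pt "-85 -75 -9 0 8 0 55" --pt "-125 -75 -13 0 10.7 0 55"

```text
clock: 23.35
tcp_pos: [0.498, -0.27, 0.0881]
orientation: [-1.566, 0.147, -0.152]
contact_force: [-0.6, -0.6, -1.1]
grip_width: 0.0626
```

Call:
drive_tool --pt "-20 0 0 0 0 0 55" --pt "-20 0 0 0 0 0 55" --pt "-20 0 0 0 0 0 55" --pt "-20 0 0 0 0 0 55"

```text
clock: 23.75
tcp_pos: [0.4801, -0.2662, 0.0887]
orientation: [-1.567, 0.144, -0.153]
contact_force: [0.5, -0.5, -1.6]
grip_width: 0.0624
```

```bash
python3 -c "
from h import *
grab('wrist','wrist19')
crop('wrist19',100,20,420,384,2,'w19b')
go(.4628,-.2735,.04,79.2)
"
```

```text
0 shift [-15.8  48.4 -10.4] turn [ 0.  -0.   0.3]
180 shift [-15.8  48.4 -10.4] turn [ -0.5 180.    0. ]
t 23.8 tcp [ 480.  -266.1   88.4] jawyaw 79.2 q [ 0.21  0.46  0.23  2.   -0.16  0.7   1.92] F [-0.2  0.6 -2.4] w 62.7
```

View pics/w19b.png

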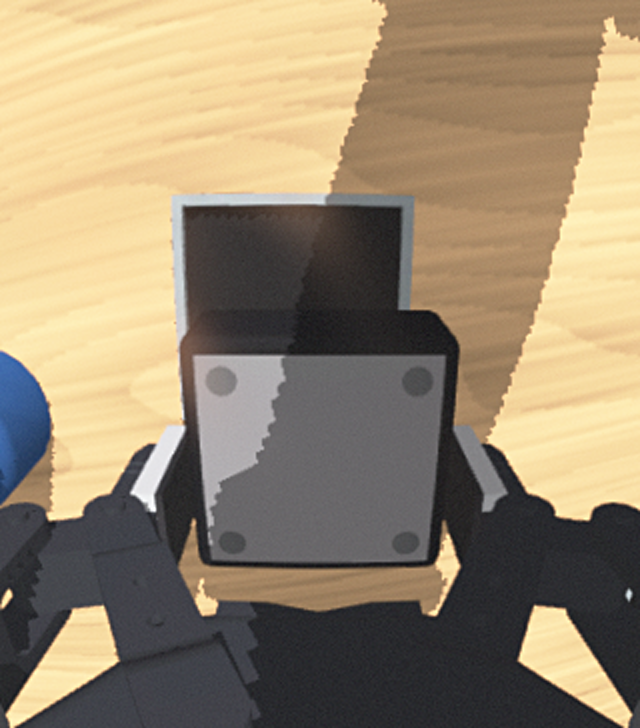

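```bash
cat > e.py <<'E'
from m import *
def edge(W,p,q,z,half,s=2):
    P=lambda x,y: pix(W,100+(x+.5)/2-.5,20+(y+.5)/2-.5,z)
    a,b=P(*p),P(*q); u=(b-a)/np.linalg.norm(b-a); n=np.array([u[1],-u[0],0])
    print('w',np.linalg.norm(a-b),'yaw',np.degrees(np.arctan2(u[1],u[0])),'center',np.round((a+b)/2+n*half,4))
E
python3 -c "
from e import *
W='wrist19'
edge(W,(173,196),(415,196),.008,.046)
rect('box',W,100,20,2,[(182,352),(459,352),(437,566),(200,566)],.107)
for y in [-.43,-.42]: pass
pt('tin',  'top0',0,0,1,(385,189),.055)
go(.4628,-.2735,.04,79.2)
"
```

```text
w 0.09135054232401281 yaw 78.77228678988806 center [ 0.463  -0.2729  0.008 ]
box [ 0.4781 -0.2656  0.107 ] sides [62. 60. 63. 60.] ang [  79.2  -10.9 -100.8  168.3]
tin [ 0.4798 -0.4198  0.055 ]
0 shift [-15.8  48.4 -10.4] turn [ 0.  -0.   0.3]
180 shift [-15.8  48.4 -10.4] turn [ -0.5 180.    0. ]
t 23.8 tcp [ 480.  -266.1   88.4] jawyaw 79.2 q [ 0.21  0.46  0.23  2.   -0.16  0.7   1.92] F [-0.2  0.6 -2.4] w 62.7
```

```bash
python3 -c "
from e import *
rect('screws',  'wrist19',100,20,2,[(221.5,381),(417,381),(405.5,542.5),(232.5,542.5)],.107)
rect('lid',  'wrist19',100,20,2,[(194,355),(446,355),(430,563),(211,563)],.107)
rect('screws18',  'wrist18',100,20,2,[(245.5,311),(371,311),(368,427),(249.5,426.5)],.03)
"
```

```text
screws [ 0.4774 -0.2655  0.107 ] sides [44. 45. 44. 45.] ang [  79.2  -10.7 -100.9  168.9]
lid [ 0.4779 -0.2653  0.107 ] sides [56. 58. 58. 58.] ang [  79.2   -9.9 -100.9  168.6]
screws18 [ 0.6205 -0.2567  0.03  ] sides [44. 45. 44. 44.] ang [ 89.8   0.  -90.4 179.7]
```

Call:
drive_tool --pt "-13 15 -10 0 0 0 55" --pt "-13 35 -10 0 0 0 55" --pt "-13 52 -10 0 0 0 55" --pt "-13 52 -10 0 0 0 55" --pt "-13 52 -10 0 0 0 55"

```text
clock: 24.3
tcp_pos: [0.4663, -0.2736, 0.0364]
orientation: [-1.567, 0.144, -0.152]
contact_force: [0.5, 0.4, -2.0]
grip_width: 0.0627
```

```bash
python3 -c "
from h import *
grab('wrist','wrist20')
crop('wrist20',100,20,420,384,2,'w20b')
go(.4655,-.2735,.0148,79.2)
"
```

```text
0 shift [-1.2 22.1  0.1] turn [ 0.  -0.   0.4]
180 shift [-1.2 22.1  0.1] turn [ -0.6 180.    0. ]
t 24.35 tcp [ 466.6 -273.8   36.9] jawyaw 79.2 q [ 0.26  0.53  0.2   2.04 -0.19  0.58  1.97] F [-0.3  0.1 -1.2] w 62.3
```

View pics/w20b.png

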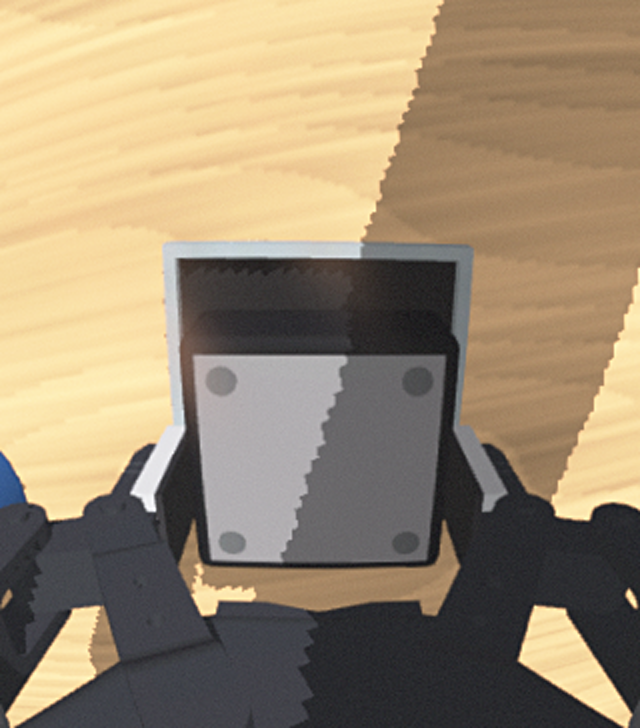

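```bash
python3 -c "
from e import *
edge('wrist20',(163,242),(473,245),.008,.046)
rect('screws',  'wrist20',100,20,2,[(221.5,381),(417,381),(405.5,542.5),(232.5,542.5)],.055)
"
```

```text
w 0.09139881255404815 yaw 78.63667214495536 center [ 0.4619 -0.2733  0.008 ]
screws [ 0.4634 -0.2729  0.055 ] sides [44. 44. 44. 44.] ang [  79.2  -10.7 -100.8  169. ]
```

Call:
drive_tool --pt "-1.3 10 -0.6 0 0 0 55" --pt "-1.3 20 -0.6 0 0 0 55" --pt "-1.3 22 -0.6 0 0 0 55" --pt "-1.3 22 -0.6 0 0 0 55"

```text
clock: 24.75
tcp_pos: [0.465, -0.274, 0.0146]
orientation: [-1.566, 0.144, -0.152]
contact_force: [-0.9, 0.3, -0.7]
grip_width: 0.0625
```

```bash
python3 -c "
from h import *
go(.4655,-.2740,.0145,79.2)
"
```

```text
0 shift [0.5 0.1 0. ] turn [ 0.  -0.   0.3]
180 shift [0.5 0.1 0. ] turn [ -0.5 180.    0. ]
t 24.75 tcp [ 465.  -274.    14.6] jawyaw 79.2 q [ 0.27  0.57  0.19  2.04 -0.2   0.54  1.98] F [-0.9  0.3 -0.7] w 62.5
```

Call:
drive_tool --pt "0 0.3 0 0 0 0 66" --pt "0 0 0 0 0 0 76" --pt "0 0 0 0 0 0 82" --pt "0 -35 0 0 0 0 82" --pt "0 -80 0 0 0 0 82"

```text
clock: 25.25
tcp_pos: [0.4631, -0.2731, 0.0938]
orientation: [-1.565, 0.147, -0.149]
contact_force: [1.6, 0.0, 0.2]
grip_width: 0.0823
```

Call:
drive_tool --pt "0 -40 0 0 0 0 82" --pt "0 -60 0 0 0 0 82" --pt "0 -60 0 0 0 0 82" --pt "0 -60 0 0 0 0 82"

```text
clock: 25.65
tcp_pos: [0.4631, -0.273, 0.1539]
orientation: [-1.565, 0.147, -0.149]
contact_force: [0.2, -0.6, -1.5]
grip_width: 0.0821
```

```bash
python3 -c "
from h import *
grab('wrist','wrist21')
crop('wrist21',100,20,420,384,2,'w21b')
grab('top','top21');grab('scene','scene21')
crop('top21',150,120,250,220,6,'t21a');crop('top21',240,120,360,220,6,'t21b');crop('scene21',0,0,512,384,1.5,'s21b')
go(.47,0,.3,79.2)
"
```

```text
0 shift [ -43.7 -147.1  269.5] turn [-0.1 -0.  -0.1]
180 shift [ -43.7 -147.1  269.5] turn [ 1.0e-01  1.8e+02 -1.0e-01]
t 25.8 tcp [ 462.2 -272.7  152.5] jawyaw 79.2 q [ 0.2   0.35  0.26  1.98 -0.12  0.83  1.92] F [-1.  -0.2 -0.4] w 81.9
```

View pics/w21b.png

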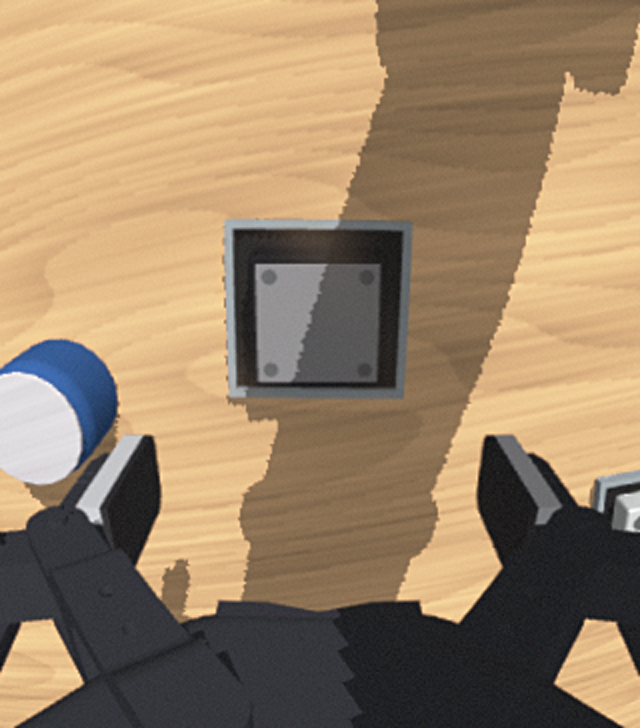

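View pics/t21a.png

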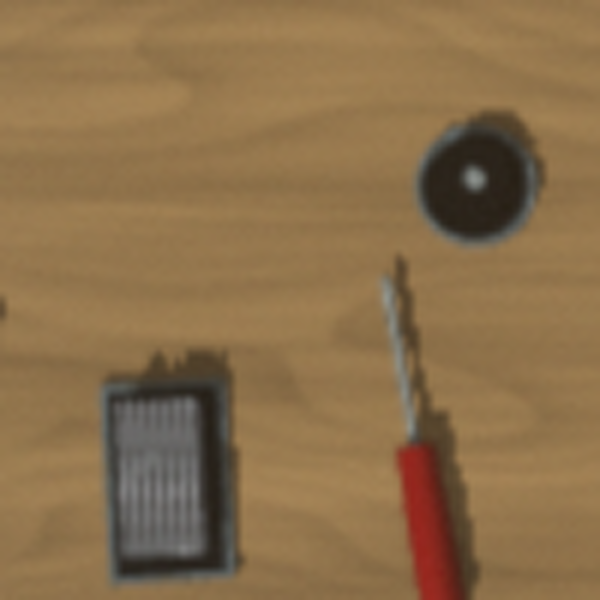

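View pics/s21b.png

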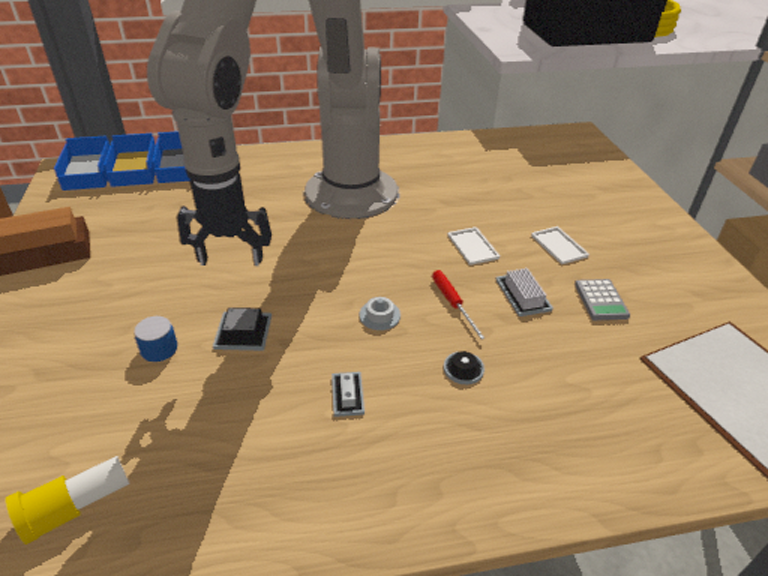

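```bash
python3 -c "
from e import *
W='wrist21'
rect('sq',W,100,20,2,[(226,221),(411,222),(404,397),(229,397)],.008)
rect('screws',W,100,20,2,[(269,277),(367,277),(364.5,370),(270.5,370)],.033)
T='top21'
pt('foot dot',T,150,120,6,(475,179),.025); pt('tray',T,150,120,6,(477,182),.008)
rect('driver',T,150,120,6,[(113,400),(195,397),(204,553),(123,557)],.033)
rect('long',T,150,120,6,[(105,383),(225,376),(236,572),(114,581)],.008)
circ('base','wrist17',100,20,2,.04,.006,[.462,-.014],231,407,240,413)
circ('collar','wrist17',100,20,2,.027,.028,[.462,-.014],255,382,281,407)
rect('small','wrist13',100,20,2,[(260,235),(377,235),(372,422),(264,423)],.008)
rect('strap','wrist13',100,20,2,[(291,276),(346,276),(344,405),(293,405)],.023)
"
```

```text
sq [ 0.4628 -0.2733  0.008 ] sides [90. 91. 92. 92.] ang [  78.9  -10.9 -100.8  167.9]
screws [ 0.4624 -0.2731  0.033 ] sides [44. 44. 44. 44.] ang [  79.2  -11.1 -100.8  168.8]
foot dot [0.6199 0.1055 0.025 ]
tray [0.6209 0.1058 0.008 ]
driver [0.4486 0.2843 0.033 ] sides [47. 89. 46. 90.] ang [ -88.  -176.1   92.8    4.3]
long [0.4491 0.283  0.008 ] sides [ 70. 114.  71. 115.] ang [ -86.8 -176.3   94.1    3.3]
base [ 0.4618 -0.0137] [-1.1  1.1  0.6 -0.6]
collar [ 0.4625 -0.014 ] [-2.   2.   0.4 -0.3]
small [ 0.6433 -0.1029  0.008 ] sides [50. 87. 51. 87.] ang [ 85.1  -4.9 -94.2 174.8]
strap [ 0.6433 -0.1027  0.023 ] sides [22. 57. 22. 57.] ang [ 85.1  -5.  -94.8 175.2]
```

View pics/t21b.png

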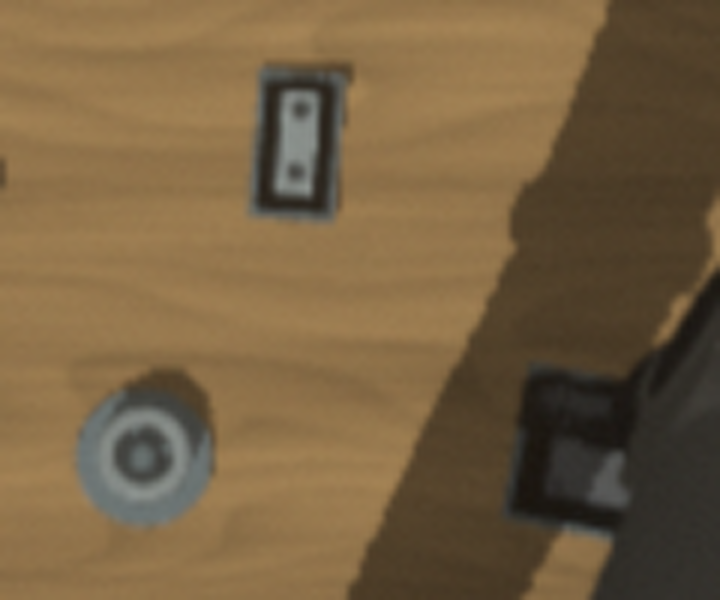

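```bash
python3 -c "
from h import *
st(); print(r.hand_in())"
```

```text
25.8 [ 0.4622 -0.2727  0.1525] [[0.982, -0.001, 0.187], [-0.187, 0.001, 0.982], [-0.001, -1.0, 0.001]] [ 0.202  0.351  0.265  1.976 -0.123  0.831  1.917] [-1.  -0.2 -0.4] 0.08194824998763059
the job is handed in; nothing more can be done
None
```

All five parts are in their places and the job is handed in at 25.8 s, with the gripper clear of everything. I moved the foot first, then the driver (to the grey, dark-floored tray, not the white ones), the strap, the collar and the box. Nothing tipped, and the tin, screwdriver and calculator were not touched.

**Last checks:** these are each part's offset from the middle of its place, measured from the camera pictures.

| Part | Offset from the middle |
|---|---|
| Box | under 0.5 mm, aligned with the tray |
| Driver | about 0.5 mm by the wrist camera, about 1.4 mm by the top camera |
| Strap | under 0.5 mm |
| Collar | about 1 mm, flat on the base with the post through its hole |
| Foot | about 1 mm by the top camera, about 2.5 mm by the wrist camera |

**Disagreement:** the top and wrist cameras differed by 2 to 3 mm in y on the left side of the bench. I placed by what the wrist camera saw up close. The foot's two readings were not reconciled, but both leave it well inside its 10 mm clearance. No check failed.

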